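# Close up an evaporator drive and leak-test it

### The job

Close up the rotary evaporator's drive for its leak test: lock every loose quarter-turn fastener from the blue mat into a receptacle of its own on the housing's panel (any receptacle: line it up with the slot, push it fully in, turn it a quarter turn clockwise to the green dots) and turn the brass hex coupling on the manifold clockwise until it is tight against its stop. Only when all of that is done, press the spray can's red nozzle cap right down for a moment and let it come up again. Leave the glassware and other things on the bench alone.

Things in the scene. Friction and masses are not known exactly. Their poses are not given: they have to be found in the camera images.
- housing: Off-white drive housing, 196 by 236 mm, 50 mm high, with four receptacles. Locking: an entered fastener rests 4 mm deep on a sprung plunger (1 N rising to 4.5 N); push it down until its flange meets the plate (14 mm deep), keep it down and turn 90 degrees clockwise from above, bar to the green dots. Let go, it rises 2 mm and stays; unturned it springs out. Origin: centre of its underside.
- mat: Flat blue mat, 200 by 200 mm, 1 mm, on which the 3 or 4 loose fasteners stand at the start. Underside level with theirs. Origin: its centre.
- stud1_mid (a point): Loose fastener (None if absent), 42 mm tall, 50 to 90 g; point on its axis, 21 mm above its underside, z up. Bottom up: steel barrel 24 mm wide, 14 high, with lugs at its foot, 7 high, 11 wide, 42 tip to tip along x; black flange 44 wide, 4 thick; orange grip bar 44 long along x, 12 thick, 24 high. Lugs lie under the bar. A half turn makes no difference.
- stud2_mid (a point): Loose fastener (None if absent), 42 mm tall, 50 to 90 g; point on its axis, 21 mm above its underside, z up. Bottom up: steel barrel 24 mm wide, 14 high, with lugs at its foot, 7 high, 11 wide, 42 tip to tip along x; black flange 44 wide, 4 thick; orange grip bar 44 long along x, 12 thick, 24 high. Lugs lie under the bar. A half turn makes no difference.
- stud3_mid (a point): Loose fastener (None if absent), 42 mm tall, 50 to 90 g; point on its axis, 21 mm above its underside, z up. Bottom up: steel barrel 24 mm wide, 14 high, with lugs at its foot, 7 high, 11 wide, 42 tip to tip along x; black flange 44 wide, 4 thick; orange grip bar 44 long along x, 12 thick, 24 high. Lugs lie under the bar. A half turn makes no difference.
- stud4_mid (a point): Loose fastener (None if absent), 42 mm tall, 50 to 90 g; point on its axis, 21 mm above its underside, z up. Bottom up: steel barrel 24 mm wide, 14 high, with lugs at its foot, 7 high, 11 wide, 42 tip to tip along x; black flange 44 wide, 4 thick; orange grip bar 44 long along x, 12 thick, 24 high. Lugs lie under the bar. A half turn makes no difference.
- socket1_mouth (a point): Centre of the top of a receptacle: 58 mm square steel plate, 5 mm thick, 5 mm proud of the housing; z up. Opening: 27 mm square plus a slot 45.5 by 14.5 mm, long along x. Fasteners enter only with bar along x (either way, within about 4 degrees) and are locked with bar along y (green dots), turned clockwise; stops bar the other way. Slots point differently.
- socket2_mouth (a point): Centre of the top of a receptacle: 58 mm square steel plate, 5 mm thick, 5 mm proud of the housing; z up. Opening: 27 mm square plus a slot 45.5 by 14.5 mm, long along x. Fasteners enter only with bar along x (either way, within about 4 degrees) and are locked with bar along y (green dots), turned clockwise; stops bar the other way. Slots point differently.
- socket3_mouth (a point): Centre of the top of a receptacle: 58 mm square steel plate, 5 mm thick, 5 mm proud of the housing; z up. Opening: 27 mm square plus a slot 45.5 by 14.5 mm, long along x. Fasteners enter only with bar along x (either way, within about 4 degrees) and are locked with bar along y (green dots), turned clockwise; stops bar the other way. Slots point differently.
- socket4_mouth (a point): Centre of the top of a receptacle: 58 mm square steel plate, 5 mm thick, 5 mm proud of the housing; z up. Opening: 27 mm square plus a slot 45.5 by 14.5 mm, long along x. Fasteners enter only with bar along x (either way, within about 4 degrees) and are locked with bar along y (green dots), turned clockwise; stops bar the other way. Slots point differently.
- coupling_mid (a point): Centre of the brass hex coupling on the aluminium manifold block (90 mm square, 40 mm high), upright axis z; 38 mm across flats, 26 mm high, its underside 7 mm above the block, a 14 mm steel tube end standing 9 mm above its top. This point turns with it; flats face +x, -x and every 60 degrees. Red mark on top at +x.
- coupling (a joint): Turn of the coupling in rad, growing clockwise seen from above; it starts loose at 0 to 0.7 and is tight at its stop at 4.4. It turns with about 0.08 N m and stays where it is left.
- nozzle_top (a point): Centre of the top of the red nozzle cap, 26 mm across, on the upright teal spray can of leak finder (56 mm across, its foot 90 mm across, fixed to the bench). The cap's top stands 182 mm above the bench.
- nozzle (a joint): How far the nozzle cap is pressed down, in m: 0 up, 0.007 fully down; sprung, 2 N to start and about 8 N fully down.
- flask_mid (a point): Bystander: conical glass flask, 72 mm across and 108 mm tall, loose on the bench; this point is at its centre, half-way up. To be left alone.
- beaker_mid (a point): Bystander: glass beaker, 66 mm across and 80 mm tall, loose on the bench; this point is at its centre, half-way up. To be left alone.
- jar_mid (a point): Bystander: amber jar with white lid, 50 mm across and 60 mm tall, loose on the bench; this point is at its centre, half-way up. To be left alone.
- dish_mid (a point): Bystander: small white dish, 80 mm across and 18 mm tall, loose on the bench; this point is at its centre, half-way up. To be left alone.
- tipbox_mid (a point): Bystander: blue box, 70 by 110 mm, 50 mm tall, loose on the bench; this point is at its centre, half-way up. To be left alone.
- timer_mid (a point): Bystander: yellow timer, 60 by 60 mm, 22 mm tall, loose on the bench; this point is at its centre, half-way up. To be left alone.
Things that resemble listed ones, but are neither listed nor needed, are in the scene too. Leave any brown look-alike of the part that bears coupling_mid alone.

How it is judged:
On the way, in this order (a step that is already met when the one before it is completed fails the run):
1. every fastener present is locked in a receptacle and the coupling is tight (value of joint coupling above 4.2 rad and ((horizontal distance between stud1_mid and socket1_mouth below 0.005 m and z of stud1_mid in the frame of socket1_mouth below 0.012 m and angle between the x axis of stud1_mid and the y axis of socket1_mouth, either way round below 0.35 rad) or (horizontal distance between stud1_mid and socket2_mouth below 0.005 m and z of stud1_mid in the frame of socket2_mouth below 0.012 m and angle between the x axis of stud1_mid and the y axis of socket2_mouth, either way round below 0.35 rad) or (horizontal distance between stud1_mid and socket3_mouth below 0.005 m and z of stud1_mid in the frame of socket3_mouth below 0.012 m and angle between the x axis of stud1_mid and the y axis of socket3_mouth, either way round below 0.35 rad) or (horizontal distance between stud1_mid and socket4_mouth below 0.005 m and z of stud1_mid in the frame of socket4_mouth below 0.012 m and angle between the x axis of stud1_mid and the y axis of socket4_mouth, either way round below 0.35 rad)) and ((horizontal distance between stud2_mid and socket1_mouth below 0.005 m and z of stud2_mid in the frame of socket1_mouth below 0.012 m and angle between the x axis of stud2_mid and the y axis of socket1_mouth, either way round below 0.35 rad) or (horizontal distance between stud2_mid and socket2_mouth below 0.005 m and z of stud2_mid in the frame of socket2_mouth below 0.012 m and angle between the x axis of stud2_mid and the y axis of socket2_mouth, either way round below 0.35 rad) or (horizontal distance between stud2_mid and socket3_mouth below 0.005 m and z of stud2_mid in the frame of socket3_mouth below 0.012 m and angle between the x axis of stud2_mid and the y axis of socket3_mouth, either way round below 0.35 rad) or (horizontal distance between stud2_mid and socket4_mouth below 0.005 m and z of stud2_mid in the frame of socket4_mouth below 0.012 m and angle between the x axis of stud2_mid and the y axis of socket4_mouth, either way round below 0.35 rad)) and ((horizontal distance between stud3_mid and socket1_mouth below 0.005 m and z of stud3_mid in the frame of socket1_mouth below 0.012 m and angle between the x axis of stud3_mid and the y axis of socket1_mouth, either way round below 0.35 rad) or (horizontal distance between stud3_mid and socket2_mouth below 0.005 m and z of stud3_mid in the frame of socket2_mouth below 0.012 m and angle between the x axis of stud3_mid and the y axis of socket2_mouth, either way round below 0.35 rad) or (horizontal distance between stud3_mid and socket3_mouth below 0.005 m and z of stud3_mid in the frame of socket3_mouth below 0.012 m and angle between the x axis of stud3_mid and the y axis of socket3_mouth, either way round below 0.35 rad) or (horizontal distance between stud3_mid and socket4_mouth below 0.005 m and z of stud3_mid in the frame of socket4_mouth below 0.012 m and angle between the x axis of stud3_mid and the y axis of socket4_mouth, either way round below 0.35 rad)) and ((horizontal distance between stud4_mid and socket1_mouth below 0.005 m and z of stud4_mid in the frame of socket1_mouth below 0.012 m and angle between the x axis of stud4_mid and the y axis of socket1_mouth, either way round below 0.35 rad) or (horizontal distance between stud4_mid and socket2_mouth below 0.005 m and z of stud4_mid in the frame of socket2_mouth below 0.012 m and angle between the x axis of stud4_mid and the y axis of socket2_mouth, either way round below 0.35 rad) or (horizontal distance between stud4_mid and socket3_mouth below 0.005 m and z of stud4_mid in the frame of socket3_mouth below 0.012 m and angle between the x axis of stud4_mid and the y axis of socket3_mouth, either way round below 0.35 rad) or (horizontal distance between stud4_mid and socket4_mouth below 0.005 m and z of stud4_mid in the frame of socket4_mouth below 0.012 m and angle between the x axis of stud4_mid and the y axis of socket4_mouth, either way round below 0.35 rad))), for 0.2 s.
2. the nozzle cap is pressed right down (value of joint nozzle above 0.0055 m), for 0.1 s.
At the end, for the whole second after the job is handed in: Each fastener present sits in a receptacle: axis within 5 mm of its centre, its mid point less than 12 mm above the plate, its bar within 0.35 rad of the receptacle's y axis; the coupling stands beyond 4.2 rad; the nozzle cap is back up (less than 1.5 mm down); all at rest (all of step 1 and value of joint nozzle below 0.0015 m and linear speed of each of stud1, stud2, stud3, stud4 below 0.02 m/s); the robot touches nothing.
It fails at once if the nozzle cap is pressed while the coupling is still loose (value of joint nozzle above 0.004 m and value of joint coupling below 4 rad).
It fails at once if the nozzle cap is pressed while a fastener is still down on the bench (value of joint nozzle above 0.004 m and height (world z) of any of stud1_mid, stud2_mid, stud3_mid, stud4_mid below 0.045 m).
It fails at once if a bystander is knocked over or pushed more than 4 cm (angle between any of flask_mid, beaker_mid, jar_mid's own z axis and vertical above 0.6 rad or distance of any of flask_mid, beaker_mid, jar_mid, dish_mid, tipbox_mid, timer_mid from where it was at the start of the episode above 0.04 m).
Of stud1, stud2, stud3, stud4 only 3 to 4 are there at a start; the rules pass over those that are not, and their reading is None.
At some moment in a run one of stud1, stud2, stud3, stud4 may be knocked a few centimetres aside while the robot is not near it.
Once in a run the grip may slacken for a moment while it holds something.
It also fails if it takes over 208 s, if anything falls off the work surface, if the arm or the gripper's body presses on something with over 40 N, if the wrist force passes 120 N, or if a joint passes its speed limit or range.

### The arm

A 7-joint arm with a two-finger parallel gripper is mounted at the origin on the work surface. World frame = base frame: x ahead of the robot, y to its left, z up, the work surface at z = 0. Lengths are in m, angles in rad, forces in N, time in s.
With the tool pointing down it reaches from about 0.4 to 0.875 m from the base axis. Payload 6.5 kg.
Tool frame: the origin (TCP) lies at the very end of the fingers, on their centre line; the grasp point (between the pads) lies 19 mm behind it; z points along the fingers, y is the line along which they close (so a half turn about z gives the same grasp; the last joint's range is limited). The gripper opens to 88 mm and grips with 3 to 60 N. Pads are 18 mm wide; open, the fingers measure 123 mm over their backs; the gripper's body (75 mm by 187 mm) begins 45 mm behind the grasp point.
Start: joints at [-1.222, 0.536, -0.004, 1.538, 0.003, 1.067, -0.071], TCP at [0.262, 0.595, 0.239] pointing down, gripper open.
Joint ranges: [-2.7, 2.7], [-0.37, 2.16], [-1.27, 1.26], [0.24, 2.4], [-1.31, 4.45], [0.19, 1.91], [-2.76, 2.76]. Speed limits (rad/s): [2.39, 2.39, 3.14, 3.14, 3.14, 3.14, 3.14].

### API

Orientations are given as a unit quaternion [w, x, y, z].
In Python, from plant import r gives the robot as it stands.
- The arm moves only by the tool apply_moves, never from a script. Its argument "plan" is one flat list of numbers, 5 for each row, row after row: the opening, from -1 (shut) to 1 (fully open), then the shift along the tool's x, y, z in m, then the turn about the tool's z in rad. In form: [grip, x, y, z, turn, grip, x, y, z, turn, ...]. A call has exactly 5 rows; each row shifts and turns the commanded pose from where the row before left it, along the tool's axes as they then stand; what a row does not reach is not made up. A row lasts 1/12 s, in which the tool goes at most 41.7 mm and 7.16 degrees, less where a joint would pass 70% of its speed; a pose out of reach is approached as far as the arm can. A call with a gripper value outside its range is refused whole. The fingers move at their own pace and stop on an object; the grip force is fixed at half the most. Time passes only in rows, so rows that do not move let the fingers close, or fill a call up. It gives the time, the measured TCP pose, the force, the opening and the grip force at its end, in the units of the state.
- r.get_obs(): the state, without advancing time (a new reading comes with each control period).
- r.read_camera(name): name is "side" or "top"; returns the picture (480x640x3 uint8, red, green, blue); there is no depth.
- r.camera_info(name): a dict with "mtx" (3x3 intrinsics, pixels), "pose" (4x4, takes a point from camera to world coordinates). Camera axes: x right, y up, looking along -z (the intrinsics and any distortion apply to the point x, -y, -z); pixel columns grow to the right and rows downward; lengths in m; the calibration is good to about 2 mm. A picture is of the moment at which its call begins. camera_info takes no time and is no camera call.
- r.close_job(): hands the job in; it is judged then, once.
The state is a dict: "clock": time; "joint_pos": joint angles; "joint_velocities": joint speeds; "joint_torque": joint torques, N m; "ee_pos": TCP position; "tcp_rot": TCP orientation; "wrist_force": force on the tool from outside, world axes, zero at the start; "ft_torque": the same for the moment, N m; "width": finger opening in m; "gripper_force": force on a finger pad.
Only numpy, scipy, OpenCV 4.12 (cv2) and the standard library are available. Lean on these libraries where they do the work, as an engineer would, in place of code of your own. Each camera call takes 0.05 s, during which the arm holds its last target. There are 200 camera calls.

## Working session

There is one attempt and no reset: what is moved stays moved. The work goes in short steps, Python scripts to look and compute and a tool call to move; the robot and the scene stay as the last step left them, time stands still between calls to the robot, and variables do not carry over. Pictures are saved under pics/ and viewed, at most 14 in all, crops included, and the job is handed in when it is done.

Besides the shell and the picture viewer there is one more tool, called after ">>>" by a JSON object that holds its "method" and its "body". apply_moves: Moves the arm, as the interface text tells. Its arguments: {"type":"object","properties":{"plan":{"type":"array","items":{"type":"number"}}},"required":["plan"]}

```bash
mkdir -p pics; ls; python3 - <<'E'
from plant import r
import cv2
for n in("top","side"):
    im=r.read_camera(n); cv2.imwrite(f"pics/{n}0.png",im[:,:,::-1]); i=r.camera_info(n); print(n,i)
o=r.get_obs(); print(o)
E
```

```text
pics
top {'mtx': array([[594.33938408,   0.        , 319.17793463],
       [  0.        , 594.33938408, 240.68453875],
       [  0.        ,   0.        ,   1.        ]]), 'pose': array([[-0.01510491,  0.98976566, -0.14190058,  0.31446851],
       [-0.99985127, -0.01377009,  0.01038405,  0.01344413],
       [ 0.00832379,  0.14203632,  0.98982645,  1.65209095],
       [ 0.        ,  0.        ,  0.        ,  1.        ]])}
side {'mtx': array([[508.35961632,   0.        , 316.10745658],
       [  0.        , 508.35961632, 239.16457141],
       [  0.        ,   0.        ,   1.        ]]), 'pose': array([[-0.98180145,  0.09969624, -0.16163716,  0.37732949],
       [-0.18981913, -0.54153042,  0.818971  ,  0.94831253],
       [-0.00588311,  0.83474874,  0.5505996 ,  0.78233262],
       [ 0.        ,  0.        ,  0.        ,  1.        ]])}
{'clock': 0.1, 'joint_pos': array([-1.2221908 ,  0.53706839, -0.00440512,  1.5387039 ,  0.00258645,
        1.06731764, -0.0712197 ]), 'joint_velocities': array([-2.62301746e-04,  7.21915841e-04, -4.59073686e-05, -1.60247170e-03,
        7.00951204e-05,  1.45795390e-03,  5.30761276e-04]), 'joint_torque': array([ 2.12208703e-03, -5.72083426e+01,  9.93478931e-01, -2.52228963e+01,
       -5.62039751e-02,  1.34901903e-02,  3.23112238e-05]), 'ee_pos': array([0.26177224, 0.59438659, 0.23796874]), 'tcp_rot': array([-9.63451027e-05,  2.05910886e-01,  9.78570463e-01, -7.39568713e-04]), 'wrist_force': array([0.16852208, 0.67781282, 0.33057233]), 'ft_torque': array([-0.02504828,  0.02274701,  0.00165006]), 'gripper_force': 0.0, 'width': 0.08795155939295596}
```

View pics/top0.png

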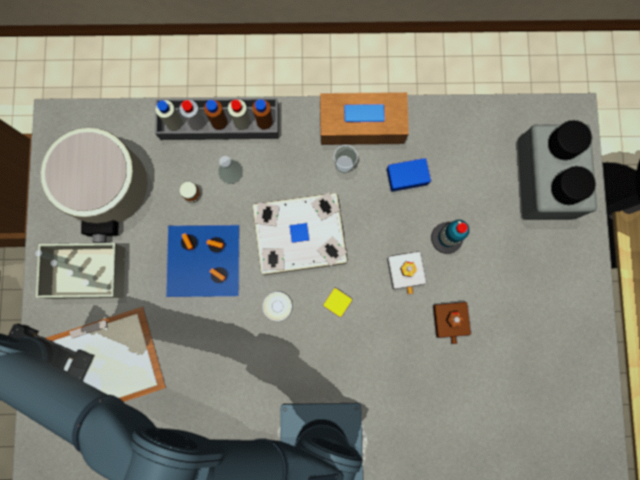

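View pics/side0.png

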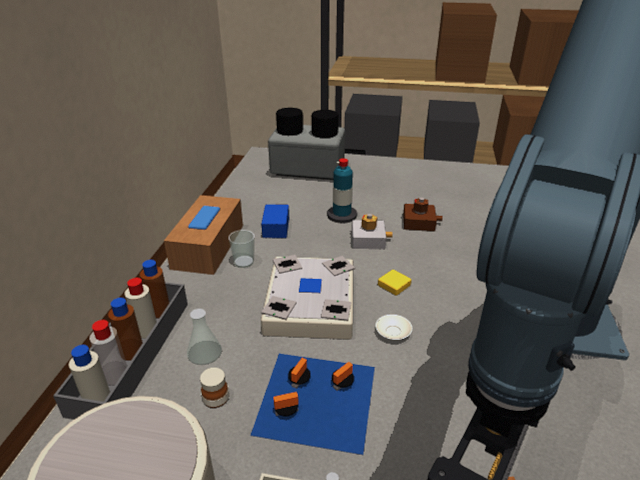

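The top view shows three orange fasteners on the mat at about (188,241), (215,244) and (218,274), and receptacles at about (267,214), (325,207), (332,251) and (273,259). The nozzle is at (462,228).

There are two coupling candidates: one at (408,269) on the aluminium block and one at (453,320) on the brown block. The first is brass on aluminium, so it fits the description. I'll enlarge to confirm.

```bash
cat > h.py <<'E'
import numpy as np, cv2
from plant import r
def ray(n,uv):
    i=r.camera_info(n); K=i["mtx"]; P=i["pose"]
    d=np.array([(uv[0]-K[0,2])/K[0,0],-(uv[1]-K[1,2])/K[1,1],-1.0])
    return P[:3,3],P[:3,:3]@d
def plane(n,uv,z):
    o,d=ray(n,uv); return (o+d*(z-o[2])/d[2])
def proj(n,p):
    i=r.camera_info(n);K=i["mtx"];P=i["pose"]; c=P[:3,:3].T@(np.asarray(p)-P[:3,3]); 
    return np.array([K[0,2]+K[0,0]*c[0]/-c[2],K[1,2]-K[1,1]*c[1]/-c[2]])
def tri(a,b):
    (o1,d1),(o2,d2)=ray("top",a),ray("side",b)
    t=np.linalg.lstsq(np.c_[d1,-d2],o2-o1,rcond=None)[0]
    p,q=o1+t[0]*d1,o2+t[1]*d2; return (p+q)/2,np.linalg.norm(p-q)
def blobs(im,lo,hi,amin):
    hsv=cv2.cvtColor(im,cv2.COLOR_RGB2HSV); m=cv2.inRange(hsv,np.array(lo),np.array(hi))
    n,l,s,c=cv2.connectedComponentsWithStats(m); return [(c[k],s[k,4],l==k) for k in range(1,n) if s[k,4]>=amin]
def crop(im,x0,y0,w,h,f): return cv2.resize(im[y0:y0+h,x0:x0+w],None,fx=f,fy=f,interpolation=cv2.INTER_CUBIC)
E
python3 - <<'E'
from h import *
t=r.read_camera("top"); s=r.read_camera("side"); np.save("t.npy",t); np.save("s.npy",s)
a=crop(t,245,185,110,95,4); b=crop(t,385,215,95,95,4)[:, :340]; c=crop(s,255,245,110,95,4)
d=np.zeros((760,800,3),np.uint8); d[:380,:440]=a; d[:380,440:780]=b; d[380:,:440]=c
e=crop(s,340,150,90,95,4)[:,:360]; d[380:,440:800]=e
cv2.imwrite("pics/c1.png",cv2.resize(d,(630,600))[:,:,::-1])
for n,im in(("top",t),("side",s)):
    for c_,a_,m in blobs(im,(5,150,90),(16,255,255),20): 
        print(n,c_.round(1),a_,plane(n,c_,.03).round(4))
    print("red",[(c_.round(1),a_) for c_,a_,m in blobs(im,(0,180,120),(3,255,255),15)])
    print("green",[(c_.round(1),a_) for c_,a_,m in blobs(im,(45,80,50),(80,255,255),2)])
    print("blue",[(c_.round(1),a_) for c_,a_,m in blobs(im,(100,150,60),(125,255,255),100)])
E
```

```text
top [363.2 114.9] 2734 [ 0.9067 -0.1344  0.03  ]
top [213.9 110.6] 106 [0.9246 0.29   0.03  ]
top [261.6 110.5] 105 [0.9233 0.1545 0.03  ]
top [ 12.3 235.4] 83 [0.5734 0.8398 0.03  ]
top [187.6 242.1] 60 [0.5482 0.3584 0.03  ]
top [215.5 243.4] 57 [0.5436 0.2817 0.03  ]
top [217.5 274.3] 74 [0.4582 0.2756 0.03  ]
top [452.3 320. ] 945 [ 0.3248 -0.3612  0.03  ]
top [118.7 316.4] 68 [0.3481 0.541  0.03  ]
top [143.6 323.6] 108 [0.3277 0.4734 0.03  ]
top [ 57.9 335.8] 74 [0.2989 0.702  0.03  ]
top [149.4 376.9] 352 [0.1868 0.4542 0.03  ]
red [(array([186.4, 105.1]), np.int32(75)), (array([235.7, 104.6]), np.int32(75)), (array([461.5, 227.3]), np.int32(64))]
green []
blue [(array([363.9, 113. ]), np.int32(567)), (array([408.3, 174.2]), np.int32(1025)), (array([299. , 232.3]), np.int32(273)), (array([201.8, 261.3]), np.int32(4198))]
side [203.3 221.4] 1147 [ 0.9314 -0.2028  0.03  ]
side [421.2 201.7] 38 [ 0.3251 -0.4298  0.03  ]
side [420.5 213.1] 305 [ 0.3257 -0.3607  0.03  ]
side [370.1 225.9] 23 [ 0.4625 -0.2643  0.03  ]
side [150.7 274.4] 109 [0.9654 0.0557 0.03  ]
side [121.  313.8] 138 [0.9648 0.2008 0.03  ]
side [298.3 369.4] 207 [0.5451 0.2853 0.03  ]
side [342.4 372.5] 237 [0.4602 0.2773 0.03  ]
side [214.6 393.9] 78 [0.6839 0.3713 0.03  ]
side [285.6 400.2] 308 [0.5519 0.3609 0.03  ]
red [(array([343., 160.]), np.int32(30)), (array([134.1, 281.7]), np.int32(97)), (array([ 99.7, 324.9]), np.int32(134))]
green [(array([344. , 270.5]), np.int32(2)), (array([283.5, 299. ]), np.int32(2)), (array([273.5, 314. ]), np.int32(2)), (array([334.3, 316.7]), np.int32(3))]
blue [(array([274.8, 221. ]), np.int32(796)), (array([203.7, 217.4]), np.int32(390)), (array([149.5, 267.4]), np.int32(179)), (array([309.9, 285.1]), np.int32(272)), (array([118.8, 306.4]), np.int32(232)), (array([ 80.8, 354.9]), np.int32(298)), (array([318.1, 406.8]), np.int32(7559))]
```

View pics/c1.png

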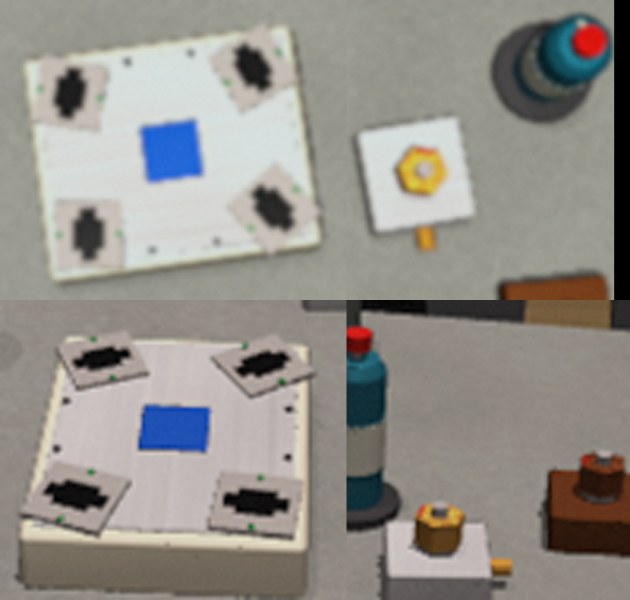

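The crop confirms it: the brass hex on the aluminium block at top (408,269) is the coupling, and the all-brown one is the look-alike. Next I'll refine the measurements with weighted centroids in both views.

```bash
cat >> h.py <<'E'
def pca(n,im,c,rad,z,wf):
    f=4; x0,y0=int(c[0]-rad),int(c[1]-rad)
    k=crop(im,x0,y0,2*rad,2*rad,f).astype(float); w=wf(k)
    l=cv2.connectedComponents((w>0.05).astype(np.uint8))[1]; lab=[(w*(l==j)).sum() for j in range(1,l.max()+1)]
    w=w*(l==1+int(np.argmax(lab)))
    v,u=np.nonzero(w); ww=w[v,u]; 
    uv=np.c_[(u+.5)/f-.5+x0,(v+.5)/f-.5+y0]; cen=(uv*ww[:,None]).sum(0)/ww.sum()
    P=np.array([plane(n,q,z)[:2] for q in uv]); m=(P*ww[:,None]).sum(0)/ww.sum()
    e,V=np.linalg.eigh(np.cov(P.T,aweights=ww)); d=V[:,1]
    return cen,m,np.degrees(np.arctan2(d[1],d[0]))%180,np.sqrt(12*e)*1000
dark=lambda k:np.clip((110-k.max(2))/80,0,1)
orange=lambda k:np.clip((k[:,:,0]-k[:,:,2]-50)/60,0,1)*(k[:,:,0]>k[:,:,2]*1.6)
brass=lambda k:np.clip((k[:,:,0]-k[:,:,2]-35)/50,0,1)
redw=lambda k:np.clip((k[:,:,0]-np.maximum(k[:,:,1],k[:,:,2])-60)/60,0,1)
def measure(im,other,ct,cs,rad,z,wf):
    a=pca("top",im,ct,rad[0],z,wf); b=pca("side",other,cs,rad[1],z,wf); p,g=tri(a[0],b[0])
    print("top",a[1].round(4),a[2].round(1),a[3].round(0),"side",b[1].round(4),b[2].round(1),b[3].round(0),"tri",p.round(4),"gap",round(g*1000,1))
E
python3 - <<'E'
from h import *
t=np.load("t.npy");s=np.load("s.npy")
print("studs")
for a,b in(((188,241.5),(285.6,400)),((215.5,244),(298.3,370)),((217.8,274.3),(342.4,373))): measure(t,s,a,b,(11,17),.03,orange)
print("sockets")
for a,b in(((267,214),(279.5,307)),((325.3,207),(287.5,263.5)),((332,251),(338.5,265.5)),((273,259),(336.5,309))):
    measure(t,s,a,b,(9,14),.055,dark)
    for n,im,c in(("top",t,a),("side",s,b)):
        R=15 if n=="top" else 22; k=crop(im,int(c[0])-R,int(c[1])-R,2*R,2*R,4).astype(float)
        g=np.clip((k[:,:,1]-np.maximum(k[:,:,0],k[:,:,2])-12),0,None); nn,l,st,_=cv2.connectedComponentsWithStats((g>0).astype(np.uint8))
        o=[]
        for j in range(1,nn):
            w=g*(l==j)
            if w.sum()>60:
                v,u=np.nonzero(w); ww=w[v,u]; q=np.array([(u*ww).sum(),(v*ww).sum()])/ww.sum(); o.append(plane(n,(q+.5)/4-.5+[int(c[0])-R,int(c[1])-R],.055)[:2])
        print("  green",n,[x.round(4) for x in o], (np.mean(o,0).round(4),np.degrees(np.arctan2(*(o[1]-o[0])[::-1]))%180,np.linalg.norm(o[1]-o[0])) if len(o)==2 else "")
print("coupling");measure(t,s,(408.5,268.5),(369.5,223.5),(8,9),.06,brass)
print("nozzle");measure(t,s,(461.5,227.3),(343,161),(9,9),.175,redw)
E
```

```text
studsTraceback (most recent call last):
  File "<stdin>", line 4, in <module>
  File "h.py", line 35, in measure
    a=pca("top",im,ct,rad[0],z,wf); b=pca("side",other,cs,rad[1],z,wf); p,g=tri(a[0],b[0])
                                      ~~~^^^^^^^^^^^^^^^^^^^^^^^^^^^^^
  File "h.py", line 27, in pca
    P=np.array([plane(n,q,z)[:2] for q in uv]); m=(P*ww[:,None]).sum(0)/ww.sum()
                ~~~~~^^^^^^^
  File "h.py", line 8, in plane
    o,d=ray(n,uv); return (o+d*(z-o[2])/d[2])
        ~~~^^^^^^
  File "h.py", line 4, in ray
    i=r.camera_info(n); K=i["mtx"]; P=i["pose"]
ValueError: time passes only in moves, steps and waits
```

```bash
sed -i 's/^def ray/CI={n:r.camera_info(n) for n in("top","side")}\ndef ray/; s/i=r.camera_info(n)/i=CI[n]/' h.py
cat > m.py <<'E'
from h import *
t=np.load("t.npy");s=np.load("s.npy")
print("studs")
for a,b in(((188,241.5),(285.6,400)),((215.5,244),(298.3,370)),((217.8,274.3),(342.4,373))): measure(t,s,a,b,(11,17),.03,orange)
print("sockets")
for a,b in(((267,214),(279.5,307)),((325.3,207),(287.5,263.5)),((332,251),(338.5,265.5)),((273,259),(336.5,309))):
    measure(t,s,a,b,(9,14),.055,dark)
    for n,im,c in(("top",t,a),("side",s,b)):
        R=15 if n=="top" else 22; k=crop(im,int(c[0])-R,int(c[1])-R,2*R,2*R,4).astype(float)
        g=np.clip((k[:,:,1]-np.maximum(k[:,:,0],k[:,:,2])-12),0,None); nn,l,st,_=cv2.connectedComponentsWithStats((g>0).astype(np.uint8))
        o=[]
        for j in range(1,nn):
            w=g*(l==j)
            if w.sum()>60:
                v,u=np.nonzero(w); ww=w[v,u]; q=np.array([(u*ww).sum(),(v*ww).sum()])/ww.sum(); o.append(plane(n,(q+.5)/4-.5+[int(c[0])-R,int(c[1])-R],.055)[:2])
        print("  green",n,[x.round(4) for x in o], (np.mean(o,0).round(4),np.degrees(np.arctan2(*(o[1]-o[0])[::-1]))%180,np.linalg.norm(o[1]-o[0])) if len(o)==2 else "")
print("coupling");measure(t,s,(408.5,268.5),(369.5,223.5),(8,9),.06,brass)
print("nozzle");measure(t,s,(461.5,227.3),(343,161),(9,9),.175,redw)
E
python3 m.py
```

```text
studs
top [0.5505 0.3606] 26.5 [15. 43.] side [0.5521 0.3605] 31.0 [28. 43.] tri [0.5513 0.3606 0.03  ] gap 1.6
top [0.5433 0.2836] 74.1 [15. 43.] side [0.5453 0.2849] 81.4 [18. 54.] tri [0.5446 0.2839 0.0286] gap 2.1
top [0.4584 0.2763] 55.4 [13. 42.] side [0.46   0.2764] 65.7 [22. 51.] tri [0.4592 0.2764 0.0298] gap 1.6
sockets
top [0.619  0.1387] 169.0 [19. 34.] side [0.6205 0.1407] 170.3 [21. 38.] tri [0.6202 0.1389 0.0533] gap 1.6
  green top [array([0.6234, 0.1655]), array([0.6141, 0.1125])] (array([0.6188, 0.139 ]), np.float64(80.06810316290195), np.float64(0.0538009678506568))
  green side [array([0.6164, 0.1146]), array([0.6252, 0.1659])] (array([0.6208, 0.1402]), np.float64(80.20698246886639), np.float64(0.05198132980039344))
top [ 0.6392 -0.0202] 31.0 [19. 34.] side [ 0.6408 -0.0174] 31.3 [21. 37.] tri [ 0.6406 -0.0201  0.0529] gap 1.9
  green top [array([ 0.6531, -0.0432]), array([0.6261, 0.0028])] (array([ 0.6396, -0.0202]), np.float64(120.47243481138611), np.float64(0.05332515104952559))
  green side [array([ 0.6542, -0.041 ]), array([0.6273, 0.0045])] (array([ 0.6408, 
[... 465 characters left out ...]
313365016), np.float64(0.0530928065408251))
top [0.4966 0.1232] 1.4 [19. 33.] side [0.4978 0.1253] 1.2 [21. 38.] tri [0.4974 0.1234 0.0533] gap 1.2
  green top [array([0.4965, 0.0966]), array([0.4959, 0.1495])] (array([0.4962, 0.123 ]), np.float64(90.69374811687554), np.float64(0.05293319119209504))
  green side [array([0.4985, 0.0987]), array([0.4969, 0.1503])] (array([0.4977, 0.1245]), np.float64(91.75535121126562), np.float64(0.051616113267621465))
coupling
top [ 0.4638 -0.2419] 138.0 [36. 38.] side [ 0.4646 -0.2427] 97.4 [39. 69.] tri [ 0.4641 -0.2418  0.0604] gap 0.8
nozzle
top [ 0.5552 -0.3623] 120.9 [21. 23.] side [ 0.5567 -0.3637] 100.9 [21. 45.] tri [ 0.5558 -0.3622  0.1756] gap 1.3
```

```bash
cat > go.py <<'E'
# usage: go.py x y z phi  -> shift in the present tool axes and turn needed
import sys,numpy as np
from plant import r
from scipy.spatial.transform import Rotation as R
def st():
    o=r.get_obs(); q=o["tcp_rot"]; M=R.from_quat([q[1],q[2],q[3],q[0]]).as_matrix()
    return o,M,np.degrees(np.arctan2(M[1,0],M[0,0]))
def go(x,y,z,phi):
    o,M,p=st(); d=M.T@(np.array([x,y,z])-o["ee_pos"])
    tn=-((phi-p+180)%360-180)
    print("t",round(o["clock"],1),"at",o["ee_pos"].round(4),"phi",round(p,1),"tilt",np.degrees(np.arccos(-M[2,2])).round(2),"w",round(o["width"],4),"F",o["wrist_force"].round(1),"j1,j7",o["joint_pos"][[0,6]].round(2))
    print("shift",d.round(4),"turn",np.radians(tn).round(4),"rows",np.ceil(np.linalg.norm(d[:2])/.04),np.ceil(abs(tn)/6.9))
if __name__=="__main__": go(*map(float,sys.argv[1:]))
E
python3 go.py .5513 .3606 .12 207
```

```text
t 0.2 at [0.2618 0.5946 0.2382] phi 156.2 tilt 0.06 w 0.0887 F [0.  0.4 0.1] j1,j7 [-1.22 -0.07]
shift [-0.3592 -0.0974  0.1183] turn -0.886 rows 10.0 8.0
```

>>> {"method": "apply_moves", "body": {"plan": [0.1,-0.036,-0.0097,0,0,0.1,-0.036,-0.0097,0,0,0.1,-0.036,-0.0097,0,0,0.1,-0.036,-0.0097,0,0,0.1,-0.036,-0.0097,0,0]}}

```text
clock: 0.62
ee_pos: [0.4083, 0.4766, 0.2386]
tcp_rot: [0.0, 0.206, 0.979, -0.0]
wrist_force: [1.1, 0.7, -0.3]
width: 0.057
gripper_force: 0.0
```

>>> {"method": "apply_moves", "body": {"plan": [0.1,-0.036,-0.0097,0,0,0.1,-0.036,-0.0097,0,0,0.1,-0.036,-0.0097,0,0,0.1,-0.036,-0.0097,0,0,0.1,-0.036,-0.0097,0,0]}}

```text
clock: 1.03
ee_pos: [0.5535, 0.3596, 0.2387]
tcp_rot: [-0.0, 0.206, 0.979, -0.0]
wrist_force: [-0.3, 0.8, -0.0]
width: 0.0479
gripper_force: 0.0
```

>>> {"method": "apply_moves", "body": {"plan": [0.1,0,0,0.015,-0.11,0.1,0,0,0.015,-0.11,0.1,0,0,0.015,-0.11,0.1,0,0,0.015,-0.11,0.1,0,0,0.015,-0.11]}}

```text
clock: 1.45
ee_pos: [0.5522, 0.3609, 0.1628]
tcp_rot: [-0.0, -0.07, 0.998, -0.0]
wrist_force: [0.4, 0.5, 0.3]
width: 0.0483
gripper_force: 0.0
```

>>> {"method": "apply_moves", "body": {"plan": [0.1,0,0,0.015,-0.11,0.1,0,0,0.015,-0.11,0.1,0,0,0.013,-0.11,0.1,0,0,0,0,0.1,0,0,0,0]}}

```text
clock: 1.87
ee_pos: [0.552, 0.3606, 0.1201]
tcp_rot: [-0.001, -0.229, 0.973, -0.0]
wrist_force: [0.4, -0.4, 0.6]
width: 0.0485
gripper_force: 0.0
```

```bash
python3 go.py .5513 .3606 .0205 207; python3 - <<'E'
from h import *
t=r.read_camera("top"); s=r.read_camera("side"); np.save("t.npy",t); np.save("s.npy",s)
cv2.imwrite("pics/a1.png",np.vstack([crop(t,160,200,100,75,6)[:225*2:1][:300],crop(s,235,330,100,50,6)])[:,:,::-1])
E
```

```text
t 1.9 at [0.552  0.3606 0.1201] phi -153.5 tilt 0.1 w 0.0485 F [ 0.4 -0.4  0.6] j1,j7 [-0.55  1.3 ]
shift [0.0004 0.0003 0.0996] turn -0.0096 rows 1.0 1.0
```

View pics/a1.png

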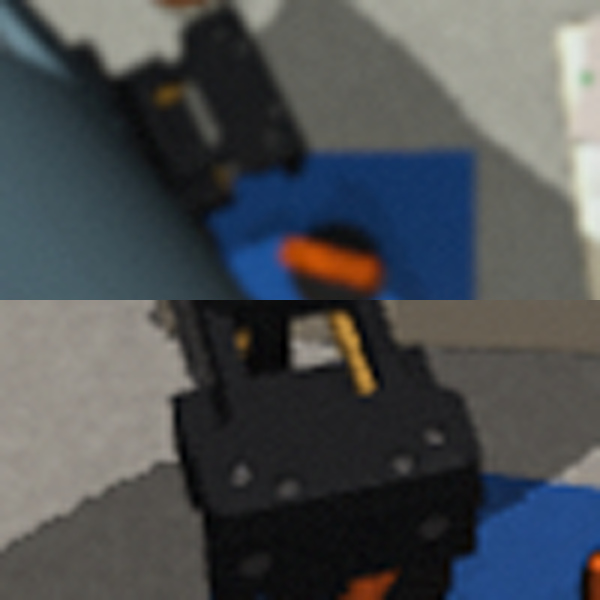

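The gripper hides stud A from above. The side view shows its orange bar between the fingers at crop (370,590). Descending and gripping now.

>>> {"method": "apply_moves", "body": {"plan": [0.1,0,0,0.03,0,0.1,0,0,0.03,0,0.1,0,0,0.025,0,0.1,0,0,0.014,0,0.1,0,0,0,0]}}

```text
clock: 2.38
ee_pos: [0.5508, 0.3601, 0.0194]
tcp_rot: [-0.002, -0.23, 0.973, -0.001]
wrist_force: [-0.7, -0.1, -0.2]
width: 0.0484
gripper_force: 0.0
```

>>> {"method": "apply_moves", "body": {"plan": [-1,0,0,0,0,-1,0,0,0,0,-1,0,0,0,0,-1,0,0,0,0,-1,0,0,0,0]}}

```text
clock: 2.8
ee_pos: [0.553, 0.3614, 0.0229]
tcp_rot: [0.001, -0.23, 0.973, 0.0]
wrist_force: [0.4, 0.7, 0.4]
width: 0.0171
gripper_force: 0.0
```

>>> {"method": "apply_moves", "body": {"plan": [-1,0,0,-0.01,0,-1,0,0,-0.03,0,-1,0,0,-0.04,0,-1,0,0,-0.04,0,-1,0,0,0,0]}}

```text
clock: 3.22
ee_pos: [0.5566, 0.3641, 0.1512]
tcp_rot: [0.006, -0.23, 0.973, 0.003]
wrist_force: [1.9, 1.1, 0.5]
width: 0.0117
gripper_force: 30.0
```

```bash
python3 go.py .6198 .1397 .14 170.1
```

```text
t 3.2 at [0.5566 0.3641 0.1512] phi -153.4 tilt 0.79 w 0.0117 F [1.9 1.1 0.5] j1,j7 [-0.55  1.31]
shift [ 0.0442 -0.2289  0.0101] turn 0.6375 rows 6.0 6.0
```

>>> {"method": "apply_moves", "body": {"plan": [-1,0.007,-0.038,0,0,-1,0.007,-0.038,0,0,-1,0.007,-0.038,0,0,-1,0.007,-0.038,0,0,-1,0.007,-0.038,0,0]}}

```text
clock: 3.63
ee_pos: [0.6067, 0.1737, 0.1426]
tcp_rot: [0.0, -0.231, 0.973, -0.0]
wrist_force: [1.1, -0.1, -0.2]
width: 0.0118
gripper_force: 30.0
```

>>> {"method": "apply_moves", "body": {"plan": [-1,0.007,-0.038,0,0,-1,0,0,0,0.11,-1,0,0,0,0.11,-1,0,0,0,0.11,-1,0,0,0,0.11]}}

```text
clock: 4.05
ee_pos: [0.6172, 0.1382, 0.1425]
tcp_rot: [0.0, -0.01, 1.0, 0.0]
wrist_force: [-1.2, -0.2, -0.1]
width: 0.0114
gripper_force: 30.0
```

>>> {"method": "apply_moves", "body": {"plan": [-1,0,0,0,0.11,-1,0,0,0,0.09,-1,0,0,0,0,-1,0,0,0,0,-1,0,0,0,0]}}

```text
clock: 4.47
ee_pos: [0.6171, 0.1385, 0.142]
tcp_rot: [0.0, 0.086, 0.996, 0.0]
wrist_force: [-0.8, -0.3, -0.3]
width: 0.0116
gripper_force: 30.0
```

```bash
python3 go.py .6198 .1397 .12 170.1; python3 - <<'E'
from h import *
t=r.read_camera("top"); s=r.read_camera("side"); np.save("t.npy",t); np.save("s.npy",s)
cv2.imwrite("pics/a2.png",np.hstack([crop(t,235,170,66,100,6),crop(s,235,250,66,100,6)])[:,:,::-1])
E
```

```text
t 4.5 at [0.6171 0.1385 0.142 ] phi 170.1 tilt 0.02 w 0.0116 F [-0.8 -0.3 -0.3] j1,j7 [-0.31  1.12]
shift [-0.0024  0.0017  0.022 ] turn 0.0007 rows 1.0 1.0
```

View pics/a2.png

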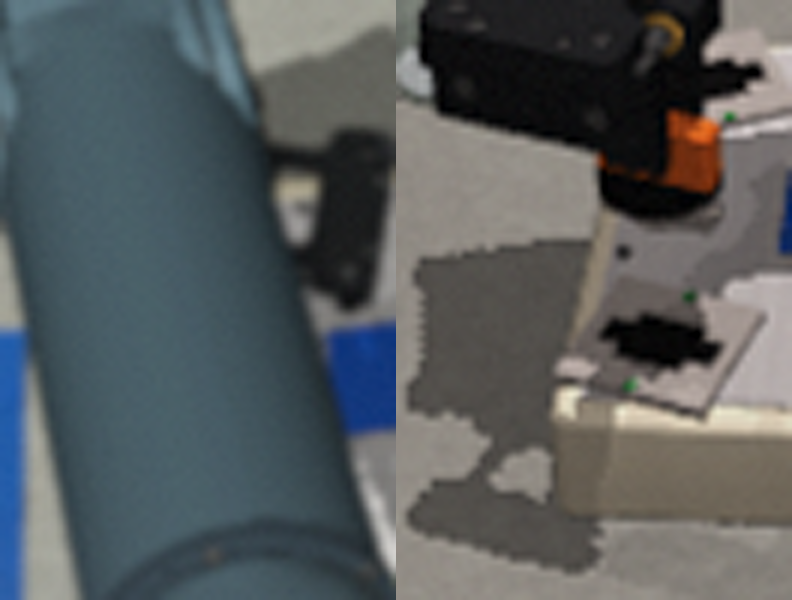

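```bash
python3 - <<'E'
from h import *
s=np.load("s.npy"); 
a=np.linspace(0,6.283,73)
for z in(.130,.134,.138):
    P=np.array([proj("side",(.6171+.022*np.cos(k),.1385+.022*np.sin(k),z)) for k in a]); print(z,"flange pred cols",P[:,0].min().round(1),P[:,0].max().round(1),"bottom row",P[:,1].max().round(1))
k=crop(s,262,270,34,26,4); g=k.max(2); 
for row in (277,278.5,280,281.5,283): print(row,"dark/orange cols", [ (262+(i+.5)/4-.5) for i in np.nonzero(np.diff((g[int((row-270)*4)]<75).astype(int)))[0]])
for c in (276,279,282): print(c,"rows",[270+(i+.5)/4-.5 for i in np.nonzero(np.diff((g[:,(c-262)*4]<75).astype(int)))[0]])
om=orange(k.astype(float))>.5; v,u=np.nonzero(om); print("orange col max",262+u.max()/4,"rows",270+v.min()/4,270+v.max()/4)
c=np.radians(170.1); e=np.array([.6171,.1385])-0.022*np.array([-np.cos(c)*-1,np.sin(c)])*1
for sg in(1,-1):
  for w in(6,-6):
    q=np.array([.6171,.1385])+sg*.022*np.array([np.cos(c),np.sin(c)])+w/1000*np.array([-np.sin(c),np.cos(c)])
    print("bar corner",sg,w,proj("side",(*q,.138)).round(1),proj("side",(*q,.160)).round(1))
E
```

```text
0.13 flange pred cols 268.2 289.4 bottom row 285.1
0.134 flange pred cols 268.1 289.3 bottom row 283.6
0.138 flange pred cols 268.0 289.2 bottom row 282.0
277 dark/orange cols [np.float64(269.125), np.float64(280.375)]
278.5 dark/orange cols [np.float64(267.875), np.float64(279.875)]
280 dark/orange cols [np.float64(268.125), np.float64(279.375), np.float64(287.875), np.float64(288.875)]
281.5 dark/orange cols [np.float64(268.125), np.float64(284.125), np.float64(286.875), np.float64(288.625)]
283 dark/orange cols [np.float64(268.625), np.float64(287.875)]
276 rows [np.float64(286.625)]
279 rows [np.float64(287.125)]
282 rows [np.float64(280.125), np.float64(286.875)]
orange col max 288.75 rows 270.0 281.5
bar corner 1 6 [289.5 276. ] [289.1 267.5]
bar corner 1 -6 [287.2 279.4] [286.8 270.8]
bar corner -1 6 [270.3 271.6] [269.7 263.1]
bar corner -1 -6 [267.8 274.8] [267.2 266.3]
```

The side crop shows the stud held centred on the tool, with its flange at crop (661,205), hanging about 10 mm low in the grip. Socket 1's slot is at crop (660,340). Lowering it in now.

>>> {"method": "apply_moves", "body": {"plan": [-1,-0.0014,0.0009,0.02,0,-1,-0.0014,0.0008,0.02,0,-1,0,0,0.01,0,-1,0,0,0,0,-1,0,0,0,0]}}

```text
clock: 4.98
ee_pos: [0.6199, 0.1394, 0.0915]
tcp_rot: [-0.0, 0.087, 0.996, -0.0]
wrist_force: [0.2, 0.6, -1.3]
width: 0.0119
gripper_force: 30.0
```

>>> {"method": "apply_moves", "body": {"plan": [-1,0,0,0.003,0,-1,0,0,0.003,0,-1,0,0,0.003,0,-1,0,0,0,0,-1,0,0,0,0]}}

```text
clock: 5.4
ee_pos: [0.6201, 0.1396, 0.0828]
tcp_rot: [-0.0, 0.087, 0.996, -0.0]
wrist_force: [0.6, 1.0, -0.6]
width: 0.0117
gripper_force: 30.0
```

```bash
python3 go.py .6202 .1397 .08 170.1
```

```text
t 5.4 at [0.6201 0.1396 0.0828] phi 170.0 tilt 0.0 w 0.0117 F [ 0.6  1.  -0.6] j1,j7 [-0.31  1.12]
shift [-0.0001  0.0001  0.0028] turn -0.0019 rows 1.0 1.0
```

>>> {"method": "apply_moves", "body": {"plan": [-1,0,0,0.003,0,-1,0,0,0.002,0,-1,0,0,0,0,-1,0,0,0,0,-1,0,0,0,0]}}

```text
clock: 5.82
ee_pos: [0.6204, 0.1397, 0.0779]
tcp_rot: [0.0, 0.087, 0.996, 0.0]
wrist_force: [1.1, 0.4, 0.6]
width: 0.0119
gripper_force: 30.0
```

>>> {"method": "apply_moves", "body": {"plan": [-1,0,0,0.002,0,-1,0,0,0.002,0,-1,0,0,0,0,-1,0,0,0,0,-1,0,0,0,0]}}

```text
clock: 6.23
ee_pos: [0.6204, 0.1397, 0.0739]
tcp_rot: [0.0, 0.087, 0.996, 0.0]
wrist_force: [0.6, 0.1, 2.8]
width: 0.0117
gripper_force: 30.0
```

```bash
python3 go.py .6202 .1397 .072 170.1;  python3 - <<'E'
from h import *
s=r.read_camera("side"); np.save("s.npy",s)
cv2.imwrite("pics/a3.png",crop(s,240,250,90,75,6)[:,:,::-1])
E
```

```text
t 6.2 at [0.6204 0.1397 0.0739] phi 170.0 tilt 0.03 w 0.0117 F [0.6 0.1 2.8] j1,j7 [-0.31  1.12]
shift [ 0.0002 -0.      0.0019] turn -0.0019 rows 1.0 1.0
```

View pics/a3.png

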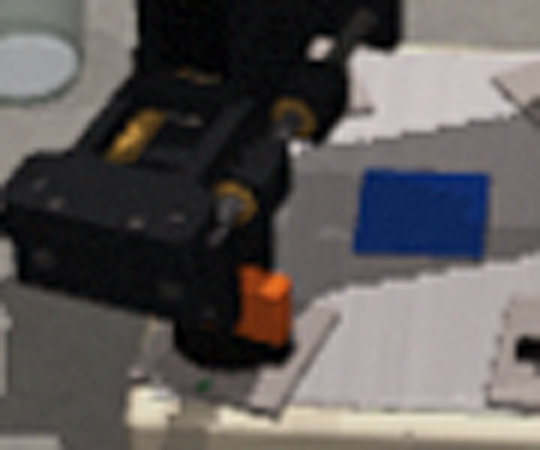

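The stud has entered the socket; its flange is close to the plate at crop (235,345). Pressing on to the stop.

>>> {"method": "apply_moves", "body": {"plan": [-1,0,0,0.0015,0,-1,0,0,0.0015,0,-1,0,0,0,0,-1,0,0,0,0,-1,0,0,0,0]}}

```text
clock: 6.7
ee_pos: [0.6204, 0.1397, 0.0708]
tcp_rot: [0.0, 0.087, 0.996, 0.0]
wrist_force: [0.6, 0.3, 2.8]
width: 0.0116
gripper_force: 30.0
```

>>> {"method": "apply_moves", "body": {"plan": [-1,0,0,0.0015,0,-1,0,0,0.0015,0,-1,0,0,0,0,-1,0,0,0,0,-1,0,0,0,0]}}

```text
clock: 7.12
ee_pos: [0.6205, 0.1397, 0.0693]
tcp_rot: [0.0, 0.087, 0.996, 0.0]
wrist_force: [-3.6, -0.2, 15.9]
width: 0.0117
gripper_force: 30.0
```

>>> {"method": "apply_moves", "body": {"plan": [-1,0,0,0,0.1,-1,0,0,0,0.1,-1,0,0,0,0.1,-1,0,0,0,0.1,-1,0,0,0,0.1]}}

```text
clock: 7.53
ee_pos: [0.6203, 0.1395, 0.0682]
tcp_rot: [0.0, 0.333, 0.943, 0.0]
wrist_force: [0.4, -0.2, 3.9]
width: 0.0119
gripper_force: 3.0
```

>>> {"method": "apply_moves", "body": {"plan": [-1,0,0,0,0.11,-1,0,0,0,0.11,-1,0,0,0,0.11,-1,0,0,0,0.11,-1,0,0,0,0.11]}}

```text
clock: 7.95
ee_pos: [0.6199, 0.1395, 0.0679]
tcp_rot: [-0.0, 0.577, 0.817, -0.0]
wrist_force: [-1.8, -0.5, 4.8]
width: 0.0116
gripper_force: 30.0
```

>>> {"method": "apply_moves", "body": {"plan": [-1,0,0,0,0.11,-1,0,0,0,0.11,-1,0,0,0,0.11,-1,0,0,0,0.11,-1,0,0,0,0.08]}}

```text
clock: 8.37
ee_pos: [0.6193, 0.1396, 0.0679]
tcp_rot: [-0.001, 0.768, 0.641, -0.001]
wrist_force: [-3.8, -0.0, 7.7]
width: 0.0118
gripper_force: 30.0
```

```bash
python3 go.py .6202 .1397 .1 80.1
```

```text
t 8.4 at [0.6193 0.1396 0.0679] phi 79.7 tilt 0.1 w 0.0118 F [-3.8 -0.   7.7] j1,j7 [-0.58 -0.14]
shift [ 0.0002  0.0008 -0.0321] turn -0.0065 rows 1.0 1.0
```

>>> {"method": "apply_moves", "body": {"plan": [0.1,0,0,0,0,0.1,0,0,0,0,0.1,0,0,0,0,0.1,0,0,0,0,0.1,0,0,0,0]}}

```text
clock: 8.78
ee_pos: [0.6199, 0.1394, 0.0674]
tcp_rot: [-0.0, 0.766, 0.643, -0.0]
wrist_force: [-0.7, -1.2, -0.2]
width: 0.0426
gripper_force: 0.0
```

>>> {"method": "apply_moves", "body": {"plan": [0.1,0,0,-0.02,0,0.1,0,0,-0.03,0,0.1,0,0,-0.03,0,0.1,0,0,0,0,0.1,0,0,0,0]}}

```text
clock: 9.2
ee_pos: [0.6214, 0.1397, 0.1494]
tcp_rot: [0.001, 0.766, 0.643, 0.002]
wrist_force: [-0.9, -1.0, -0.6]
width: 0.0486
gripper_force: 0.0
```

```bash
python3 - <<'E'
from h import *
t=r.read_camera("top"); s=r.read_camera("side"); np.save("t.npy",t); np.save("s.npy",s)
for n,im in(("top",t),("side",s)): print(n,[(c.round(1),a) for c,a,m in blobs(im,(5,150,90),(16,255,255),20) if (170<c[0]<360 and 190<c[1])])
cv2.imwrite("pics/a4.png",np.vstack([crop(t,150,190,200,100,3),crop(s,230,240,200,100,3)])[:,:,::-1])
E
python3 go.py .4592 .2764 .12 56.5
```

```text
top [(array([212.8, 242.7]), np.int32(33))]
side [(array([202.9, 221.4]), np.int32(981)), (array([277. , 300.4]), np.int32(137)), (array([298.3, 369.5]), np.int32(209)), (array([342.4, 372.6]), np.int32(240)), (array([214. , 393.7]), np.int32(93))]
t 9.3 at [0.6195 0.1397 0.1469] phi 80.1 tilt 0.08 w 0.0488 F [-1.  -0.4 -0.5] j1,j7 [-0.62 -0.17]
shift [ 0.107  -0.1814  0.0271] turn 0.4111 rows 6.0 4.0
```

View pics/a4.png

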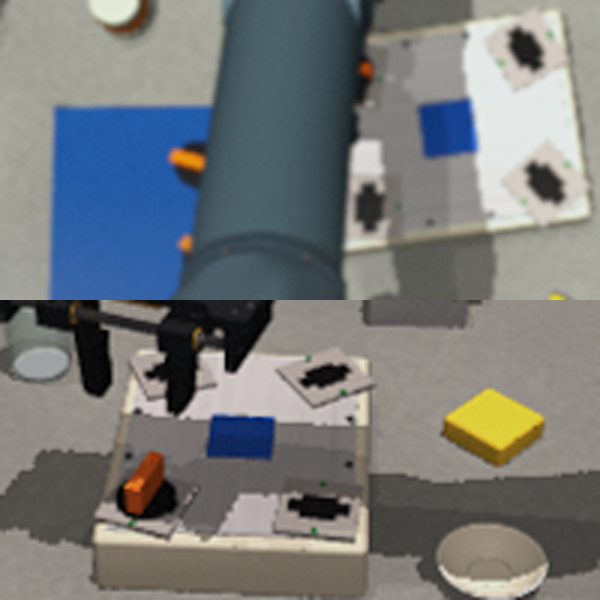

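Stud A is locked in socket 1: side crop (148,495), bar across toward the green dots. Studs B and C have not moved. C goes next, into socket 3.

>>> {"method": "apply_moves", "body": {"plan": [0.1,0.0178,-0.0302,0,0,0.1,0.0178,-0.0302,0,0,0.1,0.0178,-0.0302,0,0,0.1,0.0178,-0.0302,0,0,0.1,0.0178,-0.0302,0,0]}}

```text
clock: 9.72
ee_pos: [0.4845, 0.2537, 0.1463]
tcp_rot: [-0.0, 0.766, 0.643, -0.001]
wrist_force: [-0.0, 1.0, 1.2]
width: 0.0486
gripper_force: 0.0
```

>>> {"method": "apply_moves", "body": {"plan": [0.1,0.018,-0.0304,0,0,0.1,0,0,0.007,0.103,0.1,0,0,0.007,0.103,0.1,0,0,0.007,0.103,0.1,0,0,0.006,0.102]}}

```text
clock: 10.13
ee_pos: [0.4588, 0.276, 0.119]
tcp_rot: [0.0, 0.882, 0.471, -0.001]
wrist_force: [-0.1, -0.9, 0.6]
width: 0.0484
gripper_force: 0.0
```

>>> {"method": "apply_moves", "body": {"plan": [0.1,0,0,0,0,0.1,0,0,0,0,0.1,0,0,0,0,0.1,0,0,0,0,0.1,0,0,0,0]}}

```text
clock: 10.55
ee_pos: [0.4602, 0.2764, 0.121]
tcp_rot: [-0.0, 0.881, 0.474, 0.0]
wrist_force: [-0.0, 0.2, -0.1]
width: 0.0487
gripper_force: 0.0
```

```bash
python3 go.py .4592 .2764 .0205 56.5; python3 - <<'E'
from h import *
s=r.read_camera("side"); print([(c.round(1),a) for c,a,m in blobs(s,(5,150,90),(16,255,255),20) if (260<c[0]<360 and 290<c[1])])
E
```

```text
t 10.6 at [0.4602 0.2764 0.121 ] phi 56.5 tilt 0.03 w 0.0487 F [-0.   0.2 -0.1] j1,j7 [-1.05 -0.81]
shift [-0.0006 -0.0008  0.1005] turn 0.0008 rows 1.0 1.0
[(array([277.5, 300.6]), np.int32(158)), (array([298.2, 369.6]), np.int32(212)), (array([342.4, 372.4]), np.int32(229))]
```

>>> {"method": "apply_moves", "body": {"plan": [0.1,-0.0006,-0.0008,0.03,0,0.1,0,0,0.03,0,0.1,0,0,0.025,0,0.1,0,0,0.015,0,0.1,0,0,0,0]}}

```text
clock: 11.02
ee_pos: [0.4572, 0.2752, 0.0182]
tcp_rot: [0.0, 0.881, 0.473, -0.002]
wrist_force: [-1.0, 0.5, -0.7]
width: 0.0485
gripper_force: 0.0
```

>>> {"method": "apply_moves", "body": {"plan": [-1,0,0,0,0,-1,0,0,0,0,-1,0,0,0,0,-1,0,0,0,0,-1,0,0,0,0]}}

```text
clock: 11.43
ee_pos: [0.4595, 0.2768, 0.0216]
tcp_rot: [-0.0, 0.881, 0.473, 0.001]
wrist_force: [-1.0, -0.1, 0.4]
width: 0.017
gripper_force: 0.0
```

>>> {"method": "apply_moves", "body": {"plan": [-1,0,0,0,0,-1,0,0,0,0,-1,0,0,0,0,-1,0,0,0,0,-1,0,0,0,0]}}

```text
clock: 11.85
ee_pos: [0.4593, 0.2767, 0.0212]
tcp_rot: [-0.0, 0.881, 0.473, 0.0]
wrist_force: [-0.9, 1.1, 5.9]
width: 0.0117
gripper_force: 30.0
```

>>> {"method": "apply_moves", "body": {"plan": [-1,0,0,-0.01,0,-1,0,0,-0.03,0,-1,0,0,-0.04,0,-1,0,0,-0.04,0,-1,0,0,0,0]}}

```text
clock: 12.27
ee_pos: [0.4628, 0.2777, 0.1474]
tcp_rot: [-0.001, 0.881, 0.473, 0.005]
wrist_force: [1.0, 0.2, -1.0]
width: 0.0117
gripper_force: 30.0
```

```bash
python3 go.py .517 -.0347 .14 40.5
```

```text
t 12.3 at [0.4628 0.2777 0.1474] phi 56.4 tilt 0.58 w 0.0117 F [ 1.   0.2 -1. ] j1,j7 [-1.08 -0.83]
shift [-0.2304  0.2179  0.006 ] turn 0.2778 rows 8.0 3.0
```

>>> {"method": "apply_moves", "body": {"plan": [-1,-0.0256,0.0242,0,0,-1,-0.0256,0.0242,0,0,-1,-0.0256,0.0242,0,0,-1,-0.0256,0.0242,0,0,-1,-0.0256,0.0242,0,0]}}

```text
clock: 12.68
ee_pos: [0.4888, 0.1012, 0.1409]
tcp_rot: [-0.0, 0.881, 0.473, -0.0]
wrist_force: [0.2, 0.1, -0.4]
width: 0.0119
gripper_force: 30.0
```

>>> {"method": "apply_moves", "body": {"plan": [-1,-0.0256,0.0242,0,0,-1,-0.0256,0.0242,0,0,-1,-0.0256,0.0242,0,0,-1,-0.0256,0.0243,0,0,-1,0,0,0,0.093]}}

```text
clock: 13.1
ee_pos: [0.5137, -0.0454, 0.1419]
tcp_rot: [0.002, 0.904, 0.427, 0.0]
wrist_force: [-0.5, -0.8, 0.2]
width: 0.0118
gripper_force: 30.0
```

>>> {"method": "apply_moves", "body": {"plan": [-1,0,0,0,0.093,-1,0,0,0,0.092,-1,0,0,0,0,-1,0,0,0,0,-1,0,0,0,0]}}

```text
clock: 13.52
ee_pos: [0.5133, -0.0359, 0.1408]
tcp_rot: [-0.0, 0.938, 0.348, -0.0]
wrist_force: [0.4, 0.4, -0.8]
width: 0.0115
gripper_force: 30.0
```

```bash
python3 go.py .517 -.0347 .085 40.5; python3 - <<'E'
from h import *
t=r.read_camera("top"); s=r.read_camera("side"); np.save("t.npy",t); np.save("s.npy",s)
cv2.imwrite("pics/a5.png",np.hstack([crop(t,300,200,66,100,6),crop(s,305,200,66,100,6)])[:,:,::-1])
E
```

```text
t 13.5 at [ 0.5133 -0.0359  0.1408] phi 40.7 tilt 0.01 w 0.0115 F [ 0.4  0.4 -0.8] j1,j7 [-0.54 -0.44]
shift [0.0036 0.0015 0.0558] turn 0.004 rows 1.0 1.0
```

View pics/a5.png

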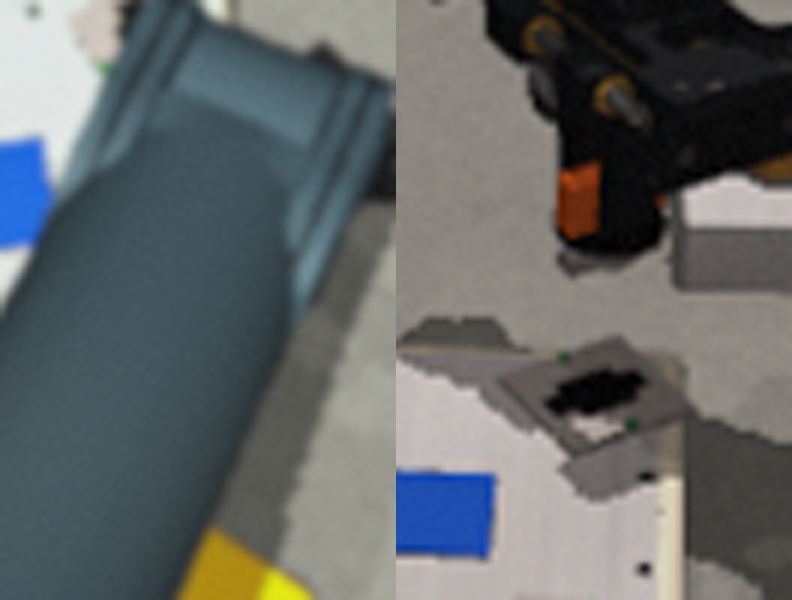

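```bash
python3 - <<'E'
from h import *
s=np.load("s.npy"); a=np.linspace(0,6.283,73)
for z in(.1348,.1388):
    P=np.array([proj("side",(.5133+.022*np.cos(k),-.0359+.022*np.sin(k),z)) for k in a]); print(z,P.min(0).round(1),P.max(0).round(1))
k=crop(s,322,230,36,20,4); g=k.max(2)
for row in (236,237,238,239,240,241,242): print(row,[ (322+(i+.5)/4-.5) for i in np.nonzero(np.diff((g[int((row-230)*4)]<70).astype(int)))[0]])
for c in (337,340,343): print(c,[230+(i+.5)/4-.5 for i in np.nonzero(np.diff((g[:,(c-322)*4]<70).astype(int)))[0]])
c=np.radians(40.7); u=np.array([np.cos(c),np.sin(c)]); v=np.array([-u[1],u[0]])
for sg in(1,-1):
  for w in(.006,-.006):
    q=np.array([.5133,-.0359])+sg*.022*u+w*v; print("bar",sg,w,proj("side",(*q,.1388)).round(1),proj("side",(*q,.1628)).round(1))
k=crop(s,322,215,36,30,4); om=orange(k.astype(float))>.4; n,l,st,_=cv2.connectedComponentsWithStats(om.astype(np.uint8)); print([(322+x[0]/4,215+x[1]/4,x[2]/4,x[3]/4) for x in st[1:]])
E
```

```text
0.1348 [331.2 231.5] [350.1 241.8]
0.1388 [331.2 230.1] [350.1 240.4]
236 [np.float64(337.625), np.float64(349.375), np.float64(350.625), np.float64(351.125)]
237 [np.float64(337.875), np.float64(350.625), np.float64(351.375), np.float64(351.875)]
238 [np.float64(331.125), np.float64(332.125), np.float64(337.625), np.float64(349.875), np.float64(351.375), np.float64(352.375)]
239 [np.float64(331.125), np.float64(332.875), np.float64(334.875), np.float64(348.875), np.float64(351.125), np.float64(352.375)]
240 [np.float64(331.875), np.float64(348.625), np.float64(350.875), np.float64(352.125)]
241 [np.float64(332.625), np.float64(348.125), np.float64(350.875), np.float64(351.875)]
242 [np.float64(333.875), np.float64(345.875), np.float64(350.875), np.float64(352.125)]
337 [np.float64(238.125), np.float64(242.875), np.float64(243.375), np.float64(243.875)]
340 [np.float64(243.625)]
343 [np.float64(243.125)]
bar 1 0.006 [333.9 239. ] [334.1 230.2]
bar 1 -0.006 [331.2 236.5] [331.3 227.8]
bar -1 0.006 [350.  233.8] [350.3 225. ]
bar -1 -0.006 [347.2 231.4] [347.5 222.7]
[(np.float64(332.0), np.float64(227.5), np.float64(6.75), np.float64(12.0))]
```

The flange is centred on the tool to within 0.5 mm (side crop (612,240)), above socket 3's slot at crop (600,392). Lowering it in.

>>> {"method": "apply_moves", "body": {"plan": [-1,0.002,0.0008,0.025,0,-1,0.002,0.0008,0.02,0,-1,0,0,0.014,0,-1,0,0,0,0,-1,0,0,0,0]}}

```text
clock: 14.03
ee_pos: [0.5171, -0.0348, 0.0816]
tcp_rot: [-0.0, 0.938, 0.347, -0.001]
wrist_force: [0.7, 1.1, -0.3]
width: 0.0117
gripper_force: 30.0
```

>>> {"method": "apply_moves", "body": {"plan": [-1,0,0,0.003,0,-1,0,0,0.003,0,-1,0,0,0.003,0,-1,0,0,0,0,-1,0,0,0,0]}}

```text
clock: 14.45
ee_pos: [0.5176, -0.0346, 0.0729]
tcp_rot: [-0.0, 0.938, 0.347, 0.0]
wrist_force: [0.5, 0.1, -1.8]
width: 0.0118
gripper_force: 30.0
```

```bash
python3 go.py .5174 -.0345 .0615 40.5
```

```text
t 14.4 at [ 0.5176 -0.0346  0.0729] phi 40.6 tilt 0.01 w 0.0118 F [ 0.5  0.1 -1.8] j1,j7 [-0.46 -0.36]
shift [-0.0001 -0.0002  0.0114] turn 0.0011 rows 1.0 1.0
```

Entered without resistance.

>>> {"method": "apply_moves", "body": {"plan": [-1,0,0,0.003,0,-1,0,0,0.003,0,-1,0,0,0.003,0,-1,0,0,0,0,-1,0,0,0,0]}}

```text
clock: 14.87
ee_pos: [0.5179, -0.0347, 0.0638]
tcp_rot: [0.0, 0.938, 0.347, 0.0]
wrist_force: [1.6, 0.0, 2.9]
width: 0.0117
gripper_force: 30.0
```

>>> {"method": "apply_moves", "body": {"plan": [-1,0,0,0.001,0,-1,0,0,0.001,0,-1,0,0,0,0,-1,0,0,0,0,-1,0,0,0,0]}}

```text
clock: 15.28
ee_pos: [0.5179, -0.0347, 0.0622]
tcp_rot: [-0.0, 0.938, 0.347, 0.0]
wrist_force: [-1.5, 0.5, 7.5]
width: 0.0118
gripper_force: 30.0
```

>>> {"method": "apply_moves", "body": {"plan": [-1,0,0,0.0008,0,-1,0,0,0,0.1,-1,0,0,0,0.11,-1,0,0,0,0.11,-1,0,0,0,0.11]}}

```text
clock: 15.7
ee_pos: [0.519, -0.0353, 0.0622]
tcp_rot: [0.0, 0.991, 0.136, 0.002]
wrist_force: [0.2, -1.1, 11.6]
width: 0.0119
gripper_force: 30.0
```

>>> {"method": "apply_moves", "body": {"plan": [-1,0,0,0,0.11,-1,0,0,0,0.11,-1,0,0,0,0.11,-1,0,0,0,0.11,-1,0,0,0,0.11]}}

```text
clock: 16.12
ee_pos: [0.5191, -0.0358, 0.0622]
tcp_rot: [0.0, 0.99, -0.139, 0.002]
wrist_force: [0.9, -2.4, 11.0]
width: 0.0119
gripper_force: 30.0
```

>>> {"method": "apply_moves", "body": {"plan": [-1,0,0,0,0.11,-1,0,0,0,0.11,-1,0,0,0,0.11,-1,0,0,0,0.11,-1,0,0,0,0.11]}}

```text
clock: 16.53
ee_pos: [0.5187, -0.0361, 0.0622]
tcp_rot: [0.0, 0.915, -0.402, 0.002]
wrist_force: [-1.9, -2.2, 11.8]
width: 0.0118
gripper_force: 30.0
```

>>> {"method": "apply_moves", "body": {"plan": [-1,0,0,0,0.04,-1,0,0,0,0,-1,0,0,0,0,0.1,0,0,0,0,0.1,0,0,0,0]}}

```text
clock: 16.95
ee_pos: [0.5176, -0.0349, 0.061]
tcp_rot: [0.0, 0.908, -0.418, 0.0]
wrist_force: [0.5, -0.6, 2.8]
width: 0.0232
gripper_force: 1.5
```

>>> {"method": "apply_moves", "body": {"plan": [0.1,0,0,0,0,0.1,0,0,0,0,0.1,0,0,0,0,0.1,0,0,-0.03,0,0.1,0,0,-0.04,0]}}

```text
clock: 17.37
ee_pos: [0.515, -0.0342, 0.1293]
tcp_rot: [0.001, 0.909, -0.418, -0.003]
wrist_force: [1.3, 0.2, 0.4]
width: 0.0484
gripper_force: 0.0
```

```bash
python3 go.py .5443 .2842 .14 74.5; python3 - <<'E'
from h import *
t=r.read_camera("top"); s=r.read_camera("side"); np.save("t.npy",t); np.save("s.npy",s)
for n,im in(("top",t),("side",s)): print(n,[(c.round(1),a) for c,a,m in blobs(im,(5,150,90),(16,255,255),20) if (170<c[0]<390 and 190<c[1])])
cv2.imwrite("pics/a6.png",np.vstack([crop(t,150,190,200,100,3),crop(s,230,240,200,100,3)])[:,:,::-1])
E
```

```text
t 17.4 at [ 0.515  -0.0342  0.1293] phi -49.4 tilt 0.38 w 0.0484 F [1.3 0.2 0.4] j1,j7 [-0.78 -1.69]
shift [-0.2227 -0.2294 -0.011 ] turn -2.1624 rows 8.0 18.0
top [(array([266.5, 212.6]), np.int32(53)), (array([215.9, 243.5]), np.int32(54))]
side [(array([203.1, 221.2]), np.int32(1230)), (array([337.8, 258.8]), np.int32(120)), (array([277.6, 300.5]), np.int32(155)), (array([298.3, 369.4]), np.int32(208)), (array([214.1, 394.1]), np.int32(70))]
```

View pics/a6.png

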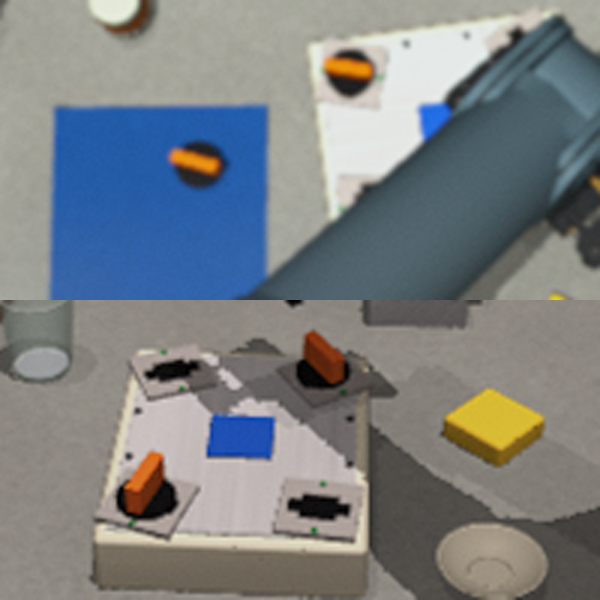

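Stud C is locked in socket 3 (side crop (323,355), bar toward the dots) and A still sits in socket 1. Stud B is unmoved at top crop (197,162). B goes into socket 2.

>>> {"method": "apply_moves", "body": {"plan": [0.1,-0.0247,-0.0255,0,0,0.1,-0.0247,-0.0255,0,0,0.1,-0.0247,-0.0255,0,0,0.1,-0.0247,-0.0255,0,0,0.1,-0.0247,-0.0255,0,0]}}

```text
clock: 17.88
ee_pos: [0.5332, 0.144, 0.1302]
tcp_rot: [0.0, 0.909, -0.418, -0.001]
wrist_force: [1.1, -0.1, -0.1]
width: 0.0481
gripper_force: 0.0
```

>>> {"method": "apply_moves", "body": {"plan": [0.1,-0.0247,-0.0255,0,0,0.1,-0.0247,-0.0255,0,0,0.1,-0.0247,-0.0255,0,0,0.1,-0.0247,-0.0255,0,0,0.1,0,0,0,-0.11]}}

```text
clock: 18.3
ee_pos: [0.5455, 0.2928, 0.1288]
tcp_rot: [-0.001, 0.932, -0.363, -0.001]
wrist_force: [0.7, 1.2, -0.2]
width: 0.0485
gripper_force: 0.0
```

>>> {"method": "apply_moves", "body": {"plan": [0.1,0,0,0,-0.11,0.1,0,0,0,-0.11,0.1,0,0,0,-0.11,0.1,0,0,0,-0.11,0.1,0,0,0,-0.11]}}

```text
clock: 18.72
ee_pos: [0.5463, 0.2834, 0.13]
tcp_rot: [0.0, 0.995, -0.098, -0.001]
wrist_force: [0.6, 0.0, -0.2]
width: 0.0484
gripper_force: 0.0
```

>>> {"method": "apply_moves", "body": {"plan": [0.1,0,0,0,-0.11,0.1,0,0,0,-0.11,0.1,0,0,0,-0.11,0.1,0,0,0,-0.11,0.1,0,0,0,-0.11]}}

```text
clock: 19.13
ee_pos: [0.5463, 0.2834, 0.13]
tcp_rot: [0.0, 0.984, 0.176, -0.001]
wrist_force: [-0.3, 0.2, 0.6]
width: 0.0485
gripper_force: 0.0
```

>>> {"method": "apply_moves", "body": {"plan": [0.1,0,0,0,-0.11,0.1,0,0,0,-0.11,0.1,0,0,0,-0.11,0.1,0,0,0,-0.11,0.1,0,0,0,-0.11]}}

```text
clock: 19.55
ee_pos: [0.5463, 0.2834, 0.13]
tcp_rot: [-0.0, 0.9, 0.437, -0.001]
wrist_force: [0.5, -0.5, 0.7]
width: 0.0483
gripper_force: 0.0
```

>>> {"method": "apply_moves", "body": {"plan": [0.1,0,0,0,-0.11,0.1,0,0,0,-0.11,0.1,0,0,0,-0.11,0.1,0,0,0,-0.07,0.1,0,0,0,0]}}

```text
clock: 19.97
ee_pos: [0.5464, 0.2833, 0.1302]
tcp_rot: [-0.0, 0.796, 0.605, -0.001]
wrist_force: [0.9, -1.0, -0.3]
width: 0.0487
gripper_force: 0.0
```

>>> {"method": "apply_moves", "body": {"plan": [0.1,0,0,0,0,0.1,0,0,0,0,0.1,0,0,0,0,0.1,0,0,0,0,0.1,0,0,0,0]}}

```text
clock: 20.38
ee_pos: [0.547, 0.2835, 0.1308]
tcp_rot: [0.0, 0.797, 0.604, -0.0]
wrist_force: [0.3, -0.1, 0.1]
width: 0.0485
gripper_force: 0.0
```

```bash
python3 go.py .5443 .2842 .0205 74.5; python3 - <<'E'
from h import *
s=r.read_camera("side"); print([(c.round(1),a) for c,a,m in blobs(s,(5,150,90),(16,255,255),20) if (260<c[0]<360 and 190<c[1])])
E
```

```text
t 20.4 at [0.547  0.2835 0.1308] phi 74.3 tilt 0.01 w 0.0485 F [ 0.3 -0.1  0.1] j1,j7 [-0.94 -0.46]
shift [-0.     -0.0028  0.1103] turn -0.0029 rows 1.0 1.0
[(array([337.6, 258.6]), np.int32(140)), (array([298.3, 369.4]), np.int32(203))]
```

>>> {"method": "apply_moves", "body": {"plan": [0.1,0,-0.0028,0.03,0,0.1,0,0,0.03,0,0.1,0,0,0.03,0,0.1,0,0,0.02,0,0.1,0,0,0,0]}}

```text
clock: 20.85
ee_pos: [0.5414, 0.283, 0.0169]
tcp_rot: [-0.0, 0.797, 0.604, -0.003]
wrist_force: [-0.9, 0.2, 0.3]
width: 0.0484
gripper_force: 0.0
```

>>> {"method": "apply_moves", "body": {"plan": [-1,0,0,0,0,-1,0,0,0,0,-1,0,0,0,0,-1,0,0,0,0,-1,0,0,0,0]}}

```text
clock: 21.27
ee_pos: [0.5451, 0.2847, 0.0221]
tcp_rot: [0.0, 0.797, 0.604, 0.001]
wrist_force: [0.7, -0.1, 0.1]
width: 0.0173
gripper_force: 0.0
```

>>> {"method": "apply_moves", "body": {"plan": [-1,0,0,0,0,-1,0,0,0,0,-1,0,0,0,0,-1,0,0,0,0,-1,0,0,0,0]}}

```text
clock: 21.68
ee_pos: [0.5446, 0.2844, 0.0214]
tcp_rot: [-0.0, 0.797, 0.604, 0.0]
wrist_force: [-1.1, -0.3, 6.1]
width: 0.0121
gripper_force: 30.0
```

>>> {"method": "apply_moves", "body": {"plan": [-1,0,0,-0.01,0,-1,0,0,-0.03,0,-1,0,0,-0.04,0,-1,0,0,-0.04,0,-1,0,0,0,0]}}

```text
clock: 22.1
ee_pos: [0.549, 0.2854, 0.1487]
tcp_rot: [0.001, 0.797, 0.604, 0.006]
wrist_force: [2.2, 0.6, -0.5]
width: 0.0117
gripper_force: 30.0
```

```bash
python3 go.py .6405 -.019 .14 30.7
```

```text
t 22.1 at [0.549  0.2854 0.1487] phi 74.3 tilt 0.67 w 0.0117 F [ 2.2  0.6 -0.5] j1,j7 [-0.95 -0.47]
shift [-0.2683  0.1704  0.0079] turn 0.7611 rows 8.0 7.0
```

>>> {"method": "apply_moves", "body": {"plan": [-1,-0.0298,0.0189,0,0,-1,-0.0298,0.0189,0,0,-1,-0.0298,0.0189,0,0,-1,-0.0298,0.0189,0,0,-1,-0.0298,0.0189,0,0]}}

```text
clock: 22.52
ee_pos: [0.5954, 0.1135, 0.1412]
tcp_rot: [0.0, 0.797, 0.604, 0.0]
wrist_force: [1.0, 0.4, 0.2]
width: 0.0117
gripper_force: 30.0
```

>>> {"method": "apply_moves", "body": {"plan": [-1,-0.0298,0.0189,0,0,-1,-0.0298,0.0189,0,0,-1,-0.0298,0.0189,0,0,-1,-0.0298,0.0189,0,0,-1,0,0,0,0.11]}}

```text
clock: 22.93
ee_pos: [0.6368, -0.0311, 0.1423]
tcp_rot: [0.003, 0.832, 0.555, -0.001]
wrist_force: [0.4, -1.3, -0.7]
width: 0.0115
gripper_force: 30.0
```

>>> {"method": "apply_moves", "body": {"plan": [-1,0,0,0,0.11,-1,0,0,0,0.11,-1,0,0,0,0.11,-1,0,0,0,0.11,-1,0,0,0,0.11]}}

```text
clock: 23.35
ee_pos: [0.6358, -0.02, 0.141]
tcp_rot: [-0.0, 0.95, 0.311, -0.0]
wrist_force: [-0.4, -1.0, -1.1]
width: 0.0117
gripper_force: 30.0
```

>>> {"method": "apply_moves", "body": {"plan": [-1,0,0,0,0.1,-1,0,0,0,0,-1,0,0,0,0,-1,0,0,0,0,-1,0,0,0,0]}}

```text
clock: 23.77
ee_pos: [0.6359, -0.02, 0.141]
tcp_rot: [-0.0, 0.964, 0.267, 0.0]
wrist_force: [0.6, 0.2, -0.4]
width: 0.0115
gripper_force: 30.0
```

```bash
python3 go.py .6405 -.019 .084 30.7; python3 - <<'E'
from h import *
import go
o,M,p=go.st(); T=o["ee_pos"]
s=r.read_camera("side"); np.save("s.npy",s); a=np.linspace(0,6.283,73)
P=np.array([proj("side",(T[0]+.022*np.cos(k),T[1]+.022*np.sin(k),T[2]-.006)) for k in a]); print("pred",P.min(0).round(1),P.max(0).round(1)); c=P.mean(0)
x0,y0=int(c[0])-16,int(c[1])-8; g=crop(s,x0,y0,32,20,4).max(2)
for row in range(y0+6,y0+16): print(row,[round(x0+(i+.5)/4-.5,1) for i in np.nonzero(np.diff((g[(row-y0)*4]<70).astype(int)))[0]])
cv2.imwrite("pics/a7.png",crop(s,x0-35,y0-30,100,90,6)[:,:,::-1]); print(x0-35,y0-30)
E
```

```text
t 23.8 at [ 0.6359 -0.02    0.141 ] phi 30.9 tilt 0.01 w 0.0115 F [ 0.6  0.2 -0.4] j1,j7 [-0.53 -0.59]
shift [0.0044 0.0015 0.057 ] turn 0.004 rows 1.0 1.0
pred [278.4 230. ] [297.2 240.2]
233 [np.float64(276.9), np.float64(277.9), np.float64(283.9), np.float64(293.6)]
234 [np.float64(277.1), np.float64(278.1), np.float64(283.6), np.float64(293.9), np.float64(295.1), np.float64(295.9)]
235 [np.float64(277.6), np.float64(278.1), np.float64(283.9), np.float64(296.6)]
236 [np.float64(277.9), np.float64(278.6), np.float64(284.1), np.float64(296.6)]
237 [np.float64(277.9), np.float64(279.6), np.float64(280.4), np.float64(296.1)]
238 [np.float64(277.9), np.float64(295.9)]
239 [np.float64(279.1), np.float64(295.9)]
240 [np.float64(279.9), np.float64(294.9)]
241 [np.float64(281.4), np.float64(292.1)]
242 [np.float64(279.4), np.float64(290.6)]
236 197
```

View pics/a7.png

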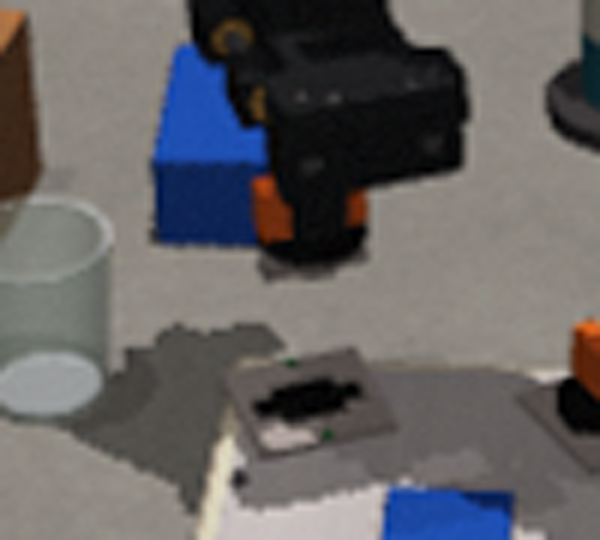

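The stud is centred in the grip at crop (310,245), directly above socket 2's slot at (307,398). Inserting.

>>> {"method": "apply_moves", "body": {"plan": [-1,0.0022,0.0007,0.025,0,-1,0.002,0.0007,0.02,0,-1,0,0,0.014,0,-1,0,0,0,0,-1,0,0,0,0]}}

```text
clock: 24.23
ee_pos: [0.6398, -0.0192, 0.0816]
tcp_rot: [-0.0, 0.964, 0.266, -0.001]
wrist_force: [1.1, 0.1, 0.8]
width: 0.0119
gripper_force: 30.0
```

>>> {"method": "apply_moves", "body": {"plan": [-1,0,0,0.003,0,-1,0,0,0.003,0,-1,0,0,0.003,0,-1,0,0,0,0,-1,0,0,0,0]}}

```text
clock: 24.65
ee_pos: [0.6403, -0.0189, 0.0731]
tcp_rot: [-0.0, 0.964, 0.266, 0.0]
wrist_force: [0.2, 0.3, 0.2]
width: 0.0116
gripper_force: 30.0
```

```bash
python3 go.py .6403 -.019 .0615 30.7
```

```text
t 24.6 at [ 0.6403 -0.0189  0.0731] phi 30.8 tilt 0.01 w 0.0116 F [0.2 0.3 0.2] j1,j7 [-0.49 -0.55]
shift [-0.      0.      0.0116] turn 0.0021 rows 1.0 1.0
```

>>> {"method": "apply_moves", "body": {"plan": [-1,0,0,0.003,0,-1,0,0,0.003,0,-1,0,0,0.003,0,-1,0,0,0,0,-1,0,0,0,0]}}

```text
clock: 25.07
ee_pos: [0.6407, -0.019, 0.0641]
tcp_rot: [0.0, 0.964, 0.266, 0.0]
wrist_force: [0.8, -0.6, 3.3]
width: 0.0114
gripper_force: 30.0
```

>>> {"method": "apply_moves", "body": {"plan": [-1,0,0,0.001,0,-1,0,0,0.0015,0,-1,0,0,0,0,-1,0,0,0,0,-1,0,0,0,0]}}

```text
clock: 25.48
ee_pos: [0.6407, -0.0191, 0.0624]
tcp_rot: [-0.0, 0.964, 0.266, 0.0]
wrist_force: [-1.9, 0.5, 10.5]
width: 0.0118
gripper_force: 30.0
```

>>> {"method": "apply_moves", "body": {"plan": [-1,0,0,0.0005,0.03,-1,0,0,0,0.11,-1,0,0,0,0.11,-1,0,0,0,0.11,-1,0,0,0,0.11]}}

```text
clock: 25.9
ee_pos: [0.6415, -0.0196, 0.0624]
tcp_rot: [0.0, 1.0, 0.031, 0.001]
wrist_force: [-0.2, 0.1, 9.9]
width: 0.0115
gripper_force: 30.0
```

>>> {"method": "apply_moves", "body": {"plan": [-1,0,0,0,0.11,-1,0,0,0,0.11,-1,0,0,0,0.11,-1,0,0,0,0.11,-1,0,0,0,0.11]}}

```text
clock: 26.32
ee_pos: [0.6415, -0.0197, 0.0624]
tcp_rot: [0.0, 0.97, -0.241, 0.001]
wrist_force: [-0.0, -1.2, 10.1]
width: 0.0118
gripper_force: 30.0
```

>>> {"method": "apply_moves", "body": {"plan": [-1,0,0,0,0.11,-1,0,0,0,0.11,-1,0,0,0,0.11,-1,0,0,0,0.11,-1,0,0,0,0.11]}}

```text
clock: 26.73
ee_pos: [0.6414, -0.0198, 0.0624]
tcp_rot: [-0.0, 0.868, -0.496, 0.001]
wrist_force: [-0.3, -1.2, 10.1]
width: 0.0117
gripper_force: 30.0
```

>>> {"method": "apply_moves", "body": {"plan": [-1,0,0,0,0,-1,0,0,0,0,-1,0,0,0,0,0.1,0,0,0,0,0.1,0,0,0,0]}}

```text
clock: 27.15
ee_pos: [0.6402, -0.0191, 0.0609]
tcp_rot: [0.0, 0.87, -0.494, 0.0]
wrist_force: [-0.4, -0.2, 3.2]
width: 0.0231
gripper_force: 1.7
```

>>> {"method": "apply_moves", "body": {"plan": [0.1,0,0,0,0,0.1,0,0,0,0,0.1,0,0,0,0,0.6,0,0,-0.03,0,0.6,0,0,-0.04,0]}}

```text
clock: 27.57
ee_pos: [0.6375, -0.018, 0.128]
tcp_rot: [0.002, 0.87, -0.493, -0.003]
wrist_force: [0.1, -0.8, 1.4]
width: 0.0564
gripper_force: 0.0
```

```bash
python3 go.py .464 -.242 .15 -59; python3 - <<'E'
from h import *
t=r.read_camera("top"); s=r.read_camera("side"); np.save("t.npy",t); np.save("s.npy",s)
A=crop(t,388,250,40,40,9)
d=np.zeros((600,760,3),np.uint8); d[:360,:360]=A; d[:360,380:740]=crop(s,348,202,40,40,9); d[360:,:400]=crop(s,250,235,100,60,4)
cv2.imwrite("pics/a8.png",d[:,:,::-1])
for n,im in(("top",t),("side",s)): print(n,[(c.round(1),a) for c,a,m in blobs(im,(5,150,90),(16,255,255),20) if (170<c[0]<390 and 190<c[1])])
E
```

```text
t 27.6 at [ 0.6375 -0.018   0.128 ] phi -59.1 tilt 0.44 w 0.0564 F [ 0.1 -0.8  1.4] j1,j7 [-0.69 -1.94]
shift [ 0.1032  0.264  -0.0208] turn -0.0023 rows 8.0 1.0
top [(array([331.4, 248.8]), np.int32(94))]
side [(array([203.2, 221.3]), np.int32(940)), (array([371. , 225.7]), np.int32(32)), (array([286.3, 257. ]), np.int32(91)), (array([337.7, 258.7]), np.int32(135)), (array([277.5, 300.6]), np.int32(156)), (array([214.3, 393.8]), np.int32(92))]
```

View pics/a8.png

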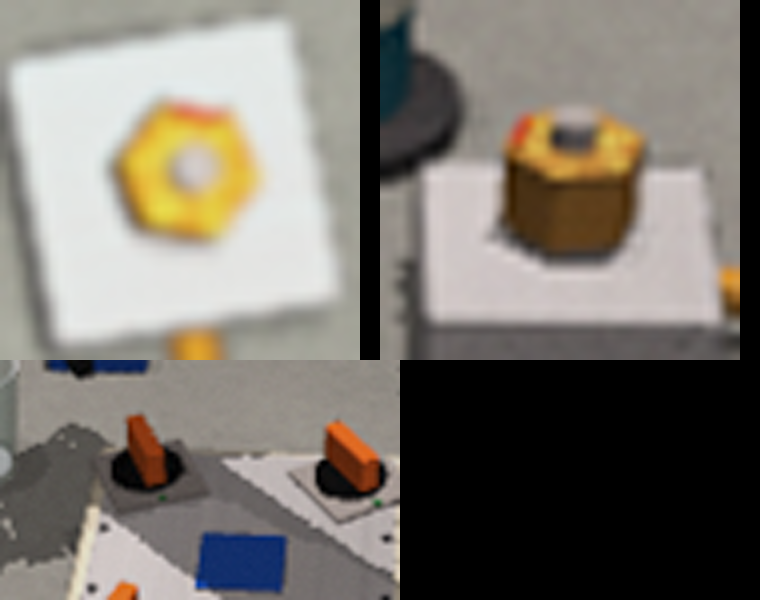

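All three fasteners are locked: crop (145,455), (352,460), and A at (120,595) partly visible. The coupling's red mark is at crop (200,110), almost toward +x. Moving above the coupling and winding back for one long clockwise stroke.

```bash
python3 - <<'E'
from h import *
t=np.load("t.npy"); k=crop(t,396,256,26,26,8).astype(float)
m=((k[:,:,0]-k[:,:,2])>60).astype(np.uint8); cs,_=cv2.findContours(m,cv2.RETR_EXTERNAL,cv2.CHAIN_APPROX_NONE); c=max(cs,key=cv2.contourArea)[:,0,:]
P=np.array([plane("top",(q+.5)/8-.5+[396,256],.07)[:2] for q in c]); M=cv2.moments((P*1e4).astype(np.float32)); cen=np.array([M["m10"],M["m01"]])/M["m00"]/1e4
v=P-cen; th=np.arctan2(v[:,1],v[:,0]); rr=np.hypot(*v.T); h=np.linspace(-np.pi,np.pi,360,endpoint=False); o=np.argsort(th); ri=np.interp(h,th[o],rr[o],period=2*np.pi)
F=(ri*np.exp(-6j*h)).sum(); ang=-np.degrees(np.angle(F))/6  # vertices at ang+60k
print("centre",cen,"mean r",ri.mean(),"vertex",ang%60,"flat",(ang+30)%60)
for d in(0,30): print(d,[ri[int(((ang+d+60*j)%360+180)%360)].round(4) for j in range(6)])
red=redw(k); v2,u2=np.nonzero(red>.2); q=plane("top",(np.array([u2.mean(),v2.mean()])+.5)/8-.5+[396,256],.073)[:2]; print("red dir",np.degrees(np.arctan2(*(q-cen)[::-1])))
E
```

```text
centre [ 0.46262532 -0.2408048 ] mean r 0.02029188698604431 vertex 20.688160457927847 flat 50.68816045792785
0 [np.float64(0.0212), np.float64(0.021), np.float64(0.0215), np.float64(0.0209), np.float64(0.0212), np.float64(0.0217)]
30 [np.float64(0.0192), np.float64(0.0201), np.float64(0.0197), np.float64(0.019), np.float64(0.0198), np.float64(0.0198)]
red dir -6.574315702395572
```

>>> {"method": "apply_moves", "body": {"plan": [0.8,0.0129,0.033,-0.005,0,0.8,0.0129,0.033,-0.005,0,0.8,0.0129,0.033,-0.005,0,0.8,0.0129,0.033,-0.005,0,0.8,0.0129,0.033,0,0]}}

```text
clock: 28.08
ee_pos: [0.5304, -0.1598, 0.1509]
tcp_rot: [-0.0, 0.87, -0.493, -0.0]
wrist_force: [-0.1, -0.6, 0.8]
width: 0.0794
gripper_force: 0.0
```

>>> {"method": "apply_moves", "body": {"plan": [0.8,0.0129,0.033,0,0,0.8,0.0129,0.033,0,0,0.8,0.0129,0.033,0,0,0.8,0,0,0,-0.11,0.8,0,0,0,-0.11]}}

```text
clock: 28.5
ee_pos: [0.4643, -0.2446, 0.1504]
tcp_rot: [0.0, 0.919, -0.395, -0.001]
wrist_force: [0.5, -0.0, 0.4]
width: 0.0794
gripper_force: 0.0
```

>>> {"method": "apply_moves", "body": {"plan": [0.8,0,0,0,-0.11,0.8,0,0,0,-0.11,0.8,0,0,0,-0.11,0.8,0,0,0,-0.11,0.8,0,0,0,-0.11]}}

```text
clock: 28.92
ee_pos: [0.4661, -0.2424, 0.1502]
tcp_rot: [-0.0, 0.992, -0.128, -0.001]
wrist_force: [-0.3, -1.1, 0.3]
width: 0.0798
gripper_force: 0.0
```

>>> {"method": "apply_moves", "body": {"plan": [0.8,0,0,0,-0.11,0.8,0,0,0,-0.11,0.8,0,0,0,-0.11,0.8,0,0,0,-0.11,0.8,0,0,0,-0.11]}}

```text
clock: 29.33
ee_pos: [0.4661, -0.2424, 0.1502]
tcp_rot: [-0.0, 0.989, 0.146, -0.0]
wrist_force: [0.8, 0.6, 0.2]
width: 0.079
gripper_force: 0.0
```

>>> {"method": "apply_moves", "body": {"plan": [0.8,0,0,0,-0.11,0.8,0,0,0,-0.11,0.8,0,0,0,-0.11,0.8,0,0,0,-0.11,0.8,0,0,0,-0.11]}}

```text
clock: 29.75
ee_pos: [0.4661, -0.2424, 0.1503]
tcp_rot: [-0.001, 0.912, 0.409, -0.0]
wrist_force: [-0.7, 0.1, -0.7]
width: 0.0793
gripper_force: 0.0
```

>>> {"method": "apply_moves", "body": {"plan": [0.8,0,0,0,-0.11,0.8,0,0,0,-0.11,0.8,0,0,0,-0.11,0.8,0,0,0,-0.11,0.8,0,0,0,-0.11]}}

```text
clock: 30.17
ee_pos: [0.4661, -0.2424, 0.1502]
tcp_rot: [-0.001, 0.767, 0.642, -0.0]
wrist_force: [-0.6, -0.5, 0.1]
width: 0.0792
gripper_force: 0.0
```

```bash
python3 go.py .4642 -.2422 .09 201
```

```text
t 30.2 at [ 0.4661 -0.2424  0.1502] phi 79.8 tilt 0.08 w 0.0792 F [-0.6 -0.5  0.1] j1,j7 [-0.01  0.53]
shift [-0.0001 -0.0018  0.0602] turn -2.1145 rows 1.0 18.0
```

>>> {"method": "apply_moves", "body": {"plan": [0.8,0,0,0,-0.11,0.8,0,0,0,-0.11,0.8,0,0,0,-0.11,0.8,0,0,0,-0.11,0.8,0,0,0,-0.11]}}

```text
clock: 30.58
ee_pos: [0.4661, -0.2424, 0.1502]
tcp_rot: [-0.001, 0.564, 0.826, 0.0]
wrist_force: [-0.1, 0.4, -0.5]
width: 0.0789
gripper_force: 0.0
```

>>> {"method": "apply_moves", "body": {"plan": [0.8,0,0,0,-0.11,0.8,0,0,0,-0.11,0.8,0,0,0,-0.11,0.8,0,0,0,-0.11,0.8,0,0,0,-0.11]}}

```text
clock: 31.0
ee_pos: [0.4661, -0.2424, 0.1502]
tcp_rot: [-0.001, 0.318, 0.948, 0.0]
wrist_force: [-0.8, 0.4, 0.1]
width: 0.0794
gripper_force: 0.0
```

>>> {"method": "apply_moves", "body": {"plan": [0.8,0,0,0,-0.11,0.8,0,0,0,-0.11,0.8,0,0,0,-0.11,0.8,0,0,0,-0.11,0.8,0,0,0,-0.11]}}

```text
clock: 31.42
ee_pos: [0.4661, -0.2424, 0.1502]
tcp_rot: [-0.001, 0.049, 0.999, 0.0]
wrist_force: [0.6, -0.1, 0.5]
width: 0.0792
gripper_force: 0.0
```

>>> {"method": "apply_moves", "body": {"plan": [0.8,0,0,0,-0.11,0.8,0,0,0,-0.11,0.8,0,0,0,-0.11,0.8,0,0,0,-0.11,0.8,0,0,0,0]}}

```text
clock: 31.83
ee_pos: [0.4661, -0.2426, 0.1503]
tcp_rot: [-0.0, -0.169, 0.986, 0.001]
wrist_force: [-0.7, 0.8, 0.9]
width: 0.0789
gripper_force: 0.0
```

```bash
python3 go.py .4642 -.2422 .051 200.7
```

```text
t 31.8 at [ 0.4661 -0.2426  0.1503] phi -160.5 tilt 0.08 w 0.0789 F [-0.7  0.8  0.9] j1,j7 [0.39 2.31]
shift [0.0016 0.0008 0.0993] turn -0.0211 rows 1.0 1.0
```

>>> {"method": "apply_moves", "body": {"plan": [0.8,0.0016,0.0008,0.03,-0.02,0.8,0,0,0.03,0,0.8,0,0,0.02,0,0.8,0,0,0.012,0,0.8,0,0,0.006,0]}}

```text
clock: 32.25
ee_pos: [0.4636, -0.242, 0.0511]
tcp_rot: [-0.001, -0.176, 0.984, 0.001]
wrist_force: [-0.0, -0.1, 0.8]
width: 0.0793
gripper_force: 0.0
```

>>> {"method": "apply_moves", "body": {"plan": [-1,0,0,0,0,-1,0,0,0,0,-1,0,0,0,0,-1,0,0,0,0,-1,0,0,0,0]}}

```text
clock: 32.67
ee_pos: [0.4654, -0.2431, 0.0538]
tcp_rot: [0.001, -0.177, 0.984, -0.0]
wrist_force: [0.0, -0.2, 0.1]
width: 0.0481
gripper_force: 0.0
```

>>> {"method": "apply_moves", "body": {"plan": [-1,0,0,0,0,-1,0,0,0,0,-1,0,0,0,0,-1,0,0,0,0,-1,0,0,0,0]}}

```text
clock: 33.08
ee_pos: [0.4642, -0.2404, 0.0533]
tcp_rot: [-0.001, -0.178, 0.984, 0.002]
wrist_force: [-2.3, 6.8, 8.2]
width: 0.038
gripper_force: 30.0
```

```bash
python3 go.py .4642 -.2422 .051 200.7; python3 -c "
from plant import r;print(r.get_obs()['ft_torque'].round(2),r.get_obs()['gripper_force'])"
```

```text
t 33.1 at [ 0.4642 -0.2404  0.0533] phi -159.5 tilt 0.2 w 0.038 F [-2.3  6.8  8.2] j1,j7 [0.4  2.32]
shift [ 0.0006 -0.0017  0.0023] turn -0.0038 rows 1.0 1.0
[1.54 0.6  0.01] 29.976127522531897
```

>>> {"method": "apply_moves", "body": {"plan": [-1,0,0.002,0,0,-1,0,0,0,0.06,-1,0,0,0,0.11,-1,0,0,0,0.11,-1,0,0,0,0.11]}}

```text
clock: 33.5
ee_pos: [0.4643, -0.2407, 0.0533]
tcp_rot: [0.0, 0.019, 1.0, 0.0]
wrist_force: [-0.2, 1.0, 1.2]
width: 0.0375
gripper_force: 30.0
```

>>> {"method": "apply_moves", "body": {"plan": [-1,0,0,0,0.11,-1,0,0,0,0.11,-1,0,0,0,0.11,-1,0,0,0,0.11,-1,0,0,0,0.11]}}

```text
clock: 33.92
ee_pos: [0.4642, -0.2413, 0.0534]
tcp_rot: [0.0, 0.29, 0.957, -0.0]
wrist_force: [-1.8, -0.5, 1.2]
width: 0.0374
gripper_force: 30.0
```

```bash
python3 go.py .4642 -.2422 .051 0; python3 -c "
from plant import r;print(r.get_obs()['ft_torque'].round(2))"
```

```text
t 33.9 at [ 0.4642 -0.2413  0.0534] phi 146.2 tilt 0.04 w 0.0374 F [-1.8 -0.5  1.2] j1,j7 [0.21 1.61]
shift [-0.0006 -0.0008  0.0024] turn 2.5523 rows 1.0 22.0
[0.02 0.16 0.15]
```

>>> {"method": "apply_moves", "body": {"plan": [-1,0,0,0,0.11,-1,0,0,0,0.11,-1,0,0,0,0.11,-1,0,0,0,0.11,-1,0,0,0,0.11]}}

```text
clock: 34.33
ee_pos: [0.4638, -0.2416, 0.0534]
tcp_rot: [0.0, 0.539, 0.842, -0.0]
wrist_force: [-2.2, -1.3, 1.5]
width: 0.0378
gripper_force: 30.0
```

>>> {"method": "apply_moves", "body": {"plan": [-1,0,0,0,0.11,-1,0,0,0,0.11,-1,0,0,0,0.11,-1,0,0,0,0.11,-1,0,0,0,0.11]}}

```text
clock: 34.75
ee_pos: [0.4633, -0.2417, 0.0533]
tcp_rot: [0.0, 0.748, 0.664, -0.0]
wrist_force: [-4.2, -0.9, 3.5]
width: 0.0381
gripper_force: 30.0
```

>>> {"method": "apply_moves", "body": {"plan": [-1,0,0,0,0.11,-1,0,0,0,0.11,-1,0,0,0,0.11,-1,0,0,0,0.11,-1,0,0,0,0.11]}}

```text
clock: 35.17
ee_pos: [0.4627, -0.2416, 0.0533]
tcp_rot: [-0.0, 0.9, 0.436, -0.001]
wrist_force: [-5.2, -0.7, 5.5]
width: 0.0376
gripper_force: 30.0
```

>>> {"method": "apply_moves", "body": {"plan": [-1,0,0,0,0.11,-1,0,0,0,0.11,-1,0,0,0,0.11,-1,0,0,0,0.11,-1,0,0,0,0.11]}}

```text
clock: 35.58
ee_pos: [0.4624, -0.2412, 0.0533]
tcp_rot: [-0.0, 0.985, 0.175, -0.001]
wrist_force: [-6.8, 1.9, 8.0]
width: 0.0376
gripper_force: 30.0
```

```bash
python3 go.py .4642 -.2422 .051 0; python3 -c "
from plant import r;print(r.get_obs()['ft_torque'].round(2))"
```

```text
t 35.6 at [ 0.4624 -0.2412  0.0533] phi 20.2 tilt 0.11 w 0.0376 F [-6.8  1.9  8. ] j1,j7 [-0.19 -0.06]
shift [0.0013 0.0016 0.0023] turn 0.3518 rows 1.0 3.0
[-0.02  1.44  0.07]
```

>>> {"method": "apply_moves", "body": {"plan": [-1,-0.0015,-0.0005,0,0,-1,0,0,0,0.1,-1,0,0,0,0.1,-1,0,0,0,0.1,-1,0,0,0,0.1]}}

```text
clock: 36.0
ee_pos: [0.4623, -0.2408, 0.0533]
tcp_rot: [-0.0, 1.0, -0.023, -0.0]
wrist_force: [-2.8, 2.5, 5.0]
width: 0.0378
gripper_force: 30.0
```

```bash
python3 go.py .4642 -.2422 .051 0; python3 -c "
from plant import r;print(r.get_obs()['ft_torque'].round(2))"
```

```text
t 36.0 at [ 0.4623 -0.2408  0.0533] phi -2.7 tilt 0.04 w 0.0378 F [-2.8  2.5  5. ] j1,j7 [-0.25 -0.39]
shift [0.002  0.0013 0.0023] turn -0.0467 rows 1.0 1.0
[0.17 0.73 0.05]
```

>>> {"method": "apply_moves", "body": {"plan": [-1,0,0,0,0.08,-1,0,0,0,0.08,-1,0,0,0,0.08,-1,0,0,0,0.08,-1,0,0,0,0]}}

```text
clock: 36.42
ee_pos: [0.4623, -0.2405, 0.0533]
tcp_rot: [-0.0, 0.983, -0.182, -0.0]
wrist_force: [-2.4, 3.6, 8.4]
width: 0.038
gripper_force: 30.0
```

```bash
python3 go.py .4642 -.2422 .051 0; python3 -c "
from plant import r;print(r.get_obs()['ft_torque'].round(2))"
```

```text
t 36.4 at [ 0.4623 -0.2405  0.0533] phi -21.0 tilt 0.07 w 0.038 F [-2.4  3.6  8.4] j1,j7 [-0.28 -0.66]
shift [0.0024 0.0009 0.0023] turn -0.366 rows 1.0 4.0
[ 0.51  0.72 -0.11]
```

>>> {"method": "apply_moves", "body": {"plan": [-1,0,0,0,0.06,-1,0,0,0,0.06,-1,0,0,0,0.06,-1,0,0,0,0,-1,0,0,0,0]}}

```text
clock: 36.83
ee_pos: [0.4623, -0.2403, 0.0533]
tcp_rot: [-0.001, 0.963, -0.268, -0.0]
wrist_force: [-2.6, 3.8, 7.7]
width: 0.0378
gripper_force: 30.0
```

```bash
python3 go.py .4642 -.2422 .051 0; python3 -c "
from plant import r;print(r.get_obs()['ft_torque'].round(2))"
```

```text
t 36.8 at [ 0.4623 -0.2403  0.0533] phi -31.1 tilt 0.09 w 0.0378 F [-2.6  3.8  7.7] j1,j7 [-0.3  -0.81]
shift [0.0026 0.0006 0.0023] turn -0.5422 rows 1.0 5.0
[ 0.52  0.75 -0.09]
```

>>> {"method": "apply_moves", "body": {"plan": [-1,0,0,0,0.06,-1,0,0,0,0.06,-1,0,0,0,0.06,-1,0,0,0,0,-1,0,0,0,0]}}

```text
clock: 37.25
ee_pos: [0.4635, -0.241, 0.0534]
tcp_rot: [0.0, 0.936, -0.352, 0.001]
wrist_force: [0.8, 1.0, 5.1]
width: 0.0394
gripper_force: 30.0
```

```bash
python3 go.py .4642 -.2422 .051 0; python3 -c "
from plant import r;print(r.get_obs()['ft_torque'].round(2),r.get_obs()['joint_torque'].round(2))"
```

```text
t 37.2 at [ 0.4635 -0.241   0.0534] phi -41.2 tilt 0.07 w 0.0394 F [0.8 1.  5.1] j1,j7 [-0.32 -0.96]
shift [0.0013 0.0004 0.0024] turn -0.7187 rows 1.0 6.0
[ 0.08 -0.02  0.89] [  1.15 -44.54  17.76  -8.72  -0.44  -0.1   -1.02]
```

Torque jumped to 0.9 N·m and the jaws were forced wider, so the coupling is at its stop after about 235°. Releasing to check.

>>> {"method": "apply_moves", "body": {"plan": [0.8,0,0,0,0,0.8,0,0,0,0,0.8,0,0,0,0,0.8,0,0,0,0,0.8,0,0,0,0]}}

```text
clock: 37.67
ee_pos: [0.4623, -0.2409, 0.0528]
tcp_rot: [-0.0, 0.935, -0.353, -0.0]
wrist_force: [-1.5, -0.0, 0.7]
width: 0.0708
gripper_force: 0.0
```

>>> {"method": "apply_moves", "body": {"plan": [0.8,0,0,-0.02,0,0.8,0,0,-0.04,0,0.8,0,0,-0.04,0,-1,0,0,-0.04,0,-1,0,0,-0.03,0]}}

```text
clock: 38.08
ee_pos: [0.4623, -0.2419, 0.2254]
tcp_rot: [0.001, 0.935, -0.354, 0.001]
wrist_force: [1.0, 0.1, -0.2]
width: 0.0678
gripper_force: 0.0
```

```bash
python3 go.py .556 -.363 .21 -41; python3 - <<'E'
from h import *
t=r.read_camera("top"); s=r.read_camera("side"); np.save("t.npy",t); np.save("s.npy",s)
d=np.zeros((600,760,3),np.uint8); d[:240,:240]=crop(t,378,240,60,60,4); d[:240,260:500]=crop(s,338,192,60,60,4); d[:240,510:750]=crop(s,313,140,60,60,4); d[240:,:600]=crop(s,235,240,120,72,5)
cv2.imwrite("pics/a9.png",d[:,:,::-1])
k=crop(s,358,205,26,22,4).astype(float); v,u=np.nonzero(redw(k)>.2); print("red side",358+u.mean()/4 if len(u) else None,205+v.mean()/4 if len(v) else None, "coupling top centre side",proj("side",(.4635,-.2415,.073)).round(1))
for an in range(0,360,30): print(an,proj("side",(.4635+.016*np.cos(np.radians(an)),-.2415+.016*np.sin(np.radians(an)),.073)).round(1),end=" ")
E
```

```text
t 38.1 at [ 0.4623 -0.2419  0.2254] phi -41.4 tilt 0.12 w 0.0678 F [ 1.   0.1 -0.2] j1,j7 [-0.47 -1.23]
shift [0.1504 0.0287 0.0156] turn -0.0079 rows 4.0 1.0
red side None None coupling top centre side [369.7 216.8]
0 [363.8 216.2] 30 [364.3 217.8] 60 [366.2 219.1] 90 [369.1 219.8] 120 [372.2 219.6] 150 [374.5 218.7] 180 [375.6 217.3] 210 [375.1 215.7] 240 [373.2 214.5] 270 [370.3 213.8] 300 [367.3 213.9] 330 [365.  214.8]
```

View pics/a9.png

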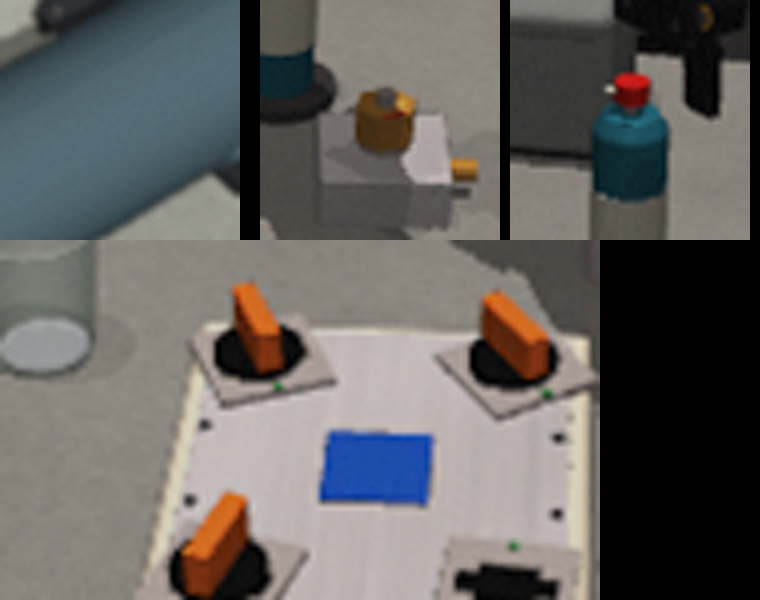

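The fasteners sit locked in all three crops. The coupling's red mark is now at crop (398,113), about 120°, which matches roughly 235° of turn. The nozzle cap is at crop (632,92). Moving above the nozzle with the fingers shut.

>>> {"method": "apply_moves", "body": {"plan": [-1,0.03,0.0057,0,0,-1,0.03,0.0057,0,0,-1,0.03,0.0057,0,0,-1,0.03,0.0057,0,0,-1,0.03,0.0059,0,0]}}

```text
clock: 38.6
ee_pos: [0.5566, -0.3622, 0.2214]
tcp_rot: [-0.001, 0.936, -0.353, -0.001]
wrist_force: [0.9, 1.1, 0.4]
width: 0.0265
gripper_force: 0.0
```

>>> {"method": "apply_moves", "body": {"plan": [-1,0,0,0,0,-1,0,0,0,0,-1,0,0,0,0,-1,0,0,0,0,-1,0,0,0,0]}}

```text
clock: 39.02
ee_pos: [0.5558, -0.3604, 0.2227]
tcp_rot: [-0.001, 0.936, -0.353, -0.0]
wrist_force: [0.9, -0.1, 0.4]
width: 0.0005
gripper_force: 0.0
```

```bash
python3 go.py .556 -.363 .187 -41
```

```text
t 39.0 at [ 0.5558 -0.3604  0.2227] phi -41.3 tilt 0.07 w 0.0005 F [ 0.9 -0.1  0.4] j1,j7 [-0.13 -1.2 ]
shift [0.0019 0.0019 0.0357] turn -0.0061 rows 1.0 1.0
```

>>> {"method": "apply_moves", "body": {"plan": [-1,0.0019,0.0019,0.02,0,-1,0,0,0.012,0,-1,0,0,0.004,0,-1,0,0,0,0,-1,0,0,0,0]}}

```text
clock: 39.43
ee_pos: [0.5562, -0.364, 0.1871]
tcp_rot: [-0.0, 0.936, -0.353, -0.0]
wrist_force: [0.2, 0.1, -0.1]
width: 0.0007
gripper_force: 0.0
```

>>> {"method": "apply_moves", "body": {"plan": [-1,0,0,0.003,0,-1,0,0,0.003,0,-1,0,0,0.003,0,-1,0,0,0,0,-1,0,0,0,0]}}

```text
clock: 39.85
ee_pos: [0.5567, -0.3647, 0.1786]
tcp_rot: [0.0, 0.936, -0.353, 0.001]
wrist_force: [0.9, 0.3, 5.3]
width: 0.0006
gripper_force: 2.5
```

>>> {"method": "apply_moves", "body": {"plan": [-1,0,0,0.002,0,-1,0,0,0.002,0,-1,0,0,0.001,0,-1,0,0,0,0,-1,0,0,0,0]}}

```text
clock: 40.27
ee_pos: [0.5567, -0.3647, 0.1754]
tcp_rot: [-0.0, 0.936, -0.353, 0.001]
wrist_force: [-2.6, 2.8, 16.1]
width: 0.0
gripper_force: 8.1
```

Fully bottomed (16 N at z 0.1754). Holding briefly, then lifting clear.

>>> {"method": "apply_moves", "body": {"plan": [-1,0,0,0,0,-1,0,0,0,0,-1,0,0,-0.01,0,-1,0,0,-0.03,0,-1,0,0,-0.04,0]}}

```text
clock: 40.68
ee_pos: [0.5551, -0.3626, 0.251]
tcp_rot: [-0.001, 0.935, -0.353, -0.003]
wrist_force: [0.2, 0.2, 0.7]
width: 0.0004
gripper_force: 0.0
```

>>> {"method": "apply_moves", "body": {"plan": [-1,0,0,0,0,-1,0,0,0,0,-1,0,0,0,0,-1,0,0,0,0,-1,0,0,0,0]}}

```text
clock: 41.1
ee_pos: [0.5559, -0.3637, 0.2515]
tcp_rot: [-0.0, 0.936, -0.353, -0.001]
wrist_force: [-0.1, 0.0, -1.0]
width: 0.0003
gripper_force: 0.0
```

```bash
python3 - <<'E'
from h import *
s=r.read_camera("side"); 
print("cap",[(c.round(1),a) for c,a,m in blobs(s,(0,180,120),(3,255,255),15) if c[0]>300],"studs",[(c.round(1),a) for c,a,m in blobs(s,(5,150,90),(16,255,255),20) if 260<c[0]<390 and c[1]>200], r.get_obs()["wrist_force"].round(1),r.get_obs()["ee_pos"].round(3))
E
```

```text
cap [] studs [(array([286.5, 256.9]), np.int32(88)), (array([337.6, 258.3]), np.int32(129)), (array([277.5, 300.5]), np.int32(153))] [ 0.2 -0.3  0.2] [ 0.556 -0.364  0.252]
```

```bash
python3 -c "
from plant import r; print(r.close_job())"
```

```text
the job is handed in; nothing more can be done
None
```

I handed the job in at about 41 s: all three fasteners are locked in their own receptacles, the coupling is turned to its stop, and the nozzle cap was pressed right down and released; the arm is clear, but no verdict came back and the gripper hid the cap in my last picture, so I did not see it back up.

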